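# Put the component cases and brushes away on the electronics bench

### The arm

A 6-joint arm with a two-finger parallel gripper is mounted at the origin on the work surface. World frame = base frame: x ahead of the robot, y to its left, z up, the work surface at z = 0. Lengths are in mm, angles in degrees, forces in N, time in s.
With the tool pointing down it reaches from about 350 to 850 mm from the base axis. Payload 8.1 kg.
Tool frame: the origin (TCP) lies at the very end of the fingers, on their centre line; the grasp point (between the pads) lies 19 mm behind it; z points along the fingers, y is the line along which they close (so a half turn about z gives the same grasp; the last joint's range is limited). The gripper opens to 85 mm and grips with 20 to 120 N. Pads are 22 mm wide; open, the fingers measure 114 mm over their backs; the gripper's body (76 mm by 85 mm) begins 54 mm behind the grasp point. The pads swing forward as they close: fully open they stand 13 mm farther back than shut.
Start: joints at [66.497, 7.471, 85.268, -0, 87.261, -4.893], TCP at [191.45, 568.641, 231.292] pointing down, gripper open.
Joint ranges: [-169.43, 169.43], [-51.17, 129.36], [1.28, 143.12], [-76.62, 256.62], [0, 156.53], [-152.29, 152.29]. Speed limits (degrees/s): [136.94, 136.94, 159.86, 180, 180, 180].

### API

Orientations are given as [roll, pitch, yaw] about the fixed x, y, z axes, in that order (R = Rz(yaw) Ry(pitch) Rx(roll)).
In Python, from bench import r gives the robot as it stands.
- The arm moves only by the shell command python3 -m jog 'ROWS' [FORCE]. ROWS is JSON, a list of rows, each a list of 7 numbers: the turn, a rotation vector about the tool's x, y, z in degrees, then the shift along the tool's x, y, z in mm, then the closure, from -1 (fully open) to 1 (shut), so that 0 is half open. A call has 1 to 5 rows; each row shifts and turns the commanded pose from where the row before left it, along the tool's axes as they then stand; what a row does not reach is not made up. A row lasts 1/10 s, in which the tool goes at most 50 mm and 8.59 degrees, less where a joint would pass 70% of its speed; a pose out of reach is approached as far as the arm can. A call is refused whole if a number of a shift passes 50 or a number of a turn 8.59, either way. A call with a gripper value outside its range is refused whole. The fingers move at their own pace and stop on an object; FORCE is the grip in N (left out, the last holds). Time passes only in rows, so rows that do not move let the fingers close. It gives the time, the measured TCP pose, the force, the opening and the grip force at its end, in the units of the state.
- r.sense(): the state, without advancing time (a new reading comes with each control period).
- r.snapshot(name): name is "scene" or "top" or "wrist"; returns a dict with "pixels" (400x640x3 uint8, red, green, blue), "fx", "fy", "cx", "cy" (pixels), "k1" (the pictures are not rectified: a ray, as slopes to the right and down, at radius r is drawn at 1 + k1 r^2 times it, then the intrinsics apply), "world_to_cam" (4x4, takes a point from world to camera coordinates); the wrist camera has in their place "hand_eye" (4x4, takes a point from camera to tool coordinates, whose origin is the TCP and whose axes are the flange's). Camera axes: x right, y up, looking along -z (the intrinsics and any distortion apply to the point x, -y, -z); pixel columns grow to the right and rows downward; lengths in mm; the calibration is good to about 2 mm. A picture is of the moment at which its call begins: read the wrist's pose just before it. There is no depth.
- r.hand_in(): hands the job in; it is judged then, once.
The state is a dict: "time": time; "joint_pos": joint angles; "qd": joint speeds; "joint_efforts": joint torques, N m; "tool_pos": TCP position; "tcp_rot": TCP orientation; "ft_force": force on the tool from outside, world axes, zero at the start; "wrist_torque": the same for the moment, N m; "finger_gap": finger opening in mm; "grip_force": force on a finger pad.
Only numpy, scipy, OpenCV 4.12 (cv2) and the standard library are available. Lean on these libraries where they do the work, as an engineer would, in place of code of your own. Each camera call takes 0.05 s, during which the arm holds its last target. There are 200 camera calls.

### The job

Put the soldering bench in order: stack all the slim component cases flat on one another on the sloping shelf, lids up, square to it and centred across it, each with a short end right up against the backstop and the long (blue) cases below the short (orange) ones - a short case has been left on the shelf already, so it must make way first. Stand all the brushes in the steel cup, bristle heads up, and keep the cup standing on the bench. Leave the tin, spool, jar, multimeter and mouse where they are.

Things in the scene. Friction and masses are not known exactly. Their poses are not given: they have to be found in the camera images.
- long1_c (a point): Long slim component case with a clear lid and blue edging and latches, a flat rigid box 150 x 66 x 18 mm, 150 g. Point at its centre: x along its length, y across its 66 mm width, z up through the lid (9 mm to the lid, 9 mm to the underside). Starts lid up on the bench; may be absent.
- long2_c (a point): Long slim component case with a clear lid and blue edging and latches, a flat rigid box 150 x 66 x 18 mm, 150 g. Point at its centre: x along its length, y across its 66 mm width, z up through the lid (9 mm to the lid, 9 mm to the underside). Starts lid up on the bench; may be absent.
- short1_c (a point): Short slim component case with a clear lid and orange edging and latches, a flat rigid box 110 x 66 x 18 mm, 110 g. Point at its centre: x along its length, y across its 66 mm width, z up through the lid (9 mm to the lid, 9 mm to the underside). At the start it lies on the sloping shelf, short of the backstop. Always present.
- short2_c (a point): Short slim component case with a clear lid and orange edging and latches, a flat rigid box 110 x 66 x 18 mm, 110 g. Point at its centre: x along its length, y across its 66 mm width, z up through the lid (9 mm to the lid, 9 mm to the underside). Starts lid up on the bench; may be absent.
- brush1_c (a point): Black antistatic brush with red head, 175 mm long, 45 g, starts lying bristles upward; may be absent. Point at mid-length, on the handle's axis: x from the foot to the bristle head, z along the bristles. Handle 16 (y) x 14 (z) mm, x -87.5 to +42.5 mm; head 18 mm wide, bristles 12 mm, to x +87.5. Balances about 5 mm ahead of this point.
- brush1_foot (a point): The foot end of the red brush's handle (87.5 mm behind its centre point, on the handle's axis); axes as the brush.
- brush2_c (a point): Black antistatic brush with yellow head, 175 mm long, 45 g, starts lying bristles upward; may be absent. Point at mid-length, on the handle's axis: x from the foot to the bristle head, z along the bristles. Handle 16 (y) x 14 (z) mm, x -87.5 to +42.5 mm; head 18 mm wide, bristles 12 mm, to x +87.5. Balances about 5 mm ahead of this point.
- brush2_foot (a point): The foot end of the yellow brush's handle (87.5 mm behind its centre point, on the handle's axis); axes as the brush.
- brush3_c (a point): Black antistatic brush with green head, 175 mm long, 45 g, starts lying bristles upward; may be absent. Point at mid-length, on the handle's axis: x from the foot to the bristle head, z along the bristles. Handle 16 (y) x 14 (z) mm, x -87.5 to +42.5 mm; head 18 mm wide, bristles 12 mm, to x +87.5. Balances about 5 mm ahead of this point.
- brush3_foot (a point): The foot end of the green brush's handle (87.5 mm behind its centre point, on the handle's axis); axes as the brush.
- cup: Loose, heavy (0.5 kg) round steel tool cup, open at the top, outer diameter 92 mm, inner 86 mm, height 98 mm, inner floor 6 mm up. Origin at the centre of its underside, z up.
- rack_deck: Fixed sloping shelf: aluminium deck with black liner, tilted 25 degrees, 165 mm down the slope, 104 mm wide, no sides; at its low end an 85 mm high backstop (two flat bars, yellow cross bar). Origin: top of the deck at the backstop's foot, mid-width, 30 mm above the bench. x down the slope (deck x -165 to 0 mm, backstop face x = 0), y across, z square to the deck. Friction mostly stops cases sliding by themselves.
- tin: Brass tip-cleaner tin, 52 mm diameter, 26 mm high, loose; not part of the job, to be left alone. Origin at the centre of its underside.
- spool: Blue solder spool standing on end, 60 mm diameter, 46 mm high, loose; not part of the job, to be left alone. Origin at the centre of its underside.
- jar: Amber glass jar with white cap, 52 mm diameter, 62 mm high, loose; not part of the job, to be left alone. Origin at the centre of its underside.
- meter: Yellow multimeter lying on its back, 150 x 75 x 34 mm, loose; not part of the job, to be left alone. Origin at the centre of its underside.
- mouse: Round black mouse, 60 mm diameter, 34 mm high, loose; not part of the job, to be left alone. Origin at the centre of its underside.

How it is judged:
By the outcome, as a careful person would: the job done as asked, in the order asked, and still so for the second after the job is handed in, with the robot touching nothing.
Of long1, long2, short2 only 2 to 3 are there at a start; the rules pass over those that are not, and their reading is None.
Of brush1, brush2, brush3 only 2 to 3 are there at a start; the rules pass over those that are not, and their reading is None.
At some moment in a run one of brush1, brush2, brush3, long1, long2, short2 may be knocked a few centimetres aside while the robot is not near it.
Once in a run the grip may slacken for a moment while it holds something.
It also fails if it takes over 210 s, if anything falls off the work surface, if the arm or the gripper's body presses on something with over 40 N, if the wrist force passes 120 N, or if a joint passes its speed limit or range.

## Working session

There is one attempt and no reset: what is moved stays moved. The work goes in short steps, Python scripts to look and compute and a shell command to move; the robot and the scene stay as the last step left them, time stands still between calls to the robot, and variables do not carry over. Pictures are saved under pics/ and viewed, at most 14 in all, crops included, and the job is handed in when it is done.

```bash
ls; mkdir -p pics; cat > h.py <<'E'
import numpy as np, cv2
from scipy.spatial.transform import Rotation as R
from bench import r
def T_tool(s):
    T=np.eye(4); T[:3,:3]=R.from_euler('xyz',s['tcp_rot'],degrees=True).as_matrix(); T[:3,3]=s['tool_pos']; return T
def snap(name,file=None):
    s=r.sense(); d=r.snapshot(name)
    d['c2w']=np.linalg.inv(d['world_to_cam']) if 'world_to_cam' in d else T_tool(s)@np.array(d['hand_eye'])
    if file: cv2.imwrite('pics/'+file,d['pixels'][:,:,::-1])
    d2={k:v for k,v in d.items() if k!='pixels'}
    if file: import pickle; pickle.dump(d,open('pics/'+file+'.pkl','wb'))
    return d
def ray(d,u,v):
    x,y=(u-d['cx'])/d['fx'],(v-d['cy'])/d['fy']
    a,b=x,y
    for _ in range(20):
        f=1+d['k1']*(a*a+b*b); a,b=x/f,y/f
    R_=d['c2w']; return R_[:3,3],R_[:3,:3]@np.array([a,-b,-1])
def onz(d,u,v,z):
    o,k=ray(d,u,v); return o+k*(z-o[2])/k[2]
def proj(d,p):
    q=np.linalg.inv(d['c2w'])@np.append(p,1); a,b=q[0]/-q[2],-q[1]/-q[2]
    f=1+d['k1']*(a*a+b*b); return np.array([d['fx']*a*f+d['cx'],d['fy']*b*f+d['cy']])
def load(f):
    import pickle; return pickle.load(open('pics/'+f+'.pkl','rb'))
E
python3 - <<'E'
from h import *
for n in('scene','top'):
    d=snap(n,n+'1.png'); print(n,d['fx'],d['cx'],d['cy'],d['k1'],d['c2w'].round(2).tolist())
s=r.sense(); print(s)
E
```

```text
pics
scene 445.7540728244006 318.485611025526 202.1245628648149 -0.09364143685160836 [[0.11, -0.7, 0.71, 1302.16], [0.99, 0.08, -0.07, -42.89], [-0.01, 0.71, 0.7, 836.16], [0.0, 0.0, 0.0, 1.0]]
top 509.99121017745733 320.49531691539096 199.59649067602126 0.04358736430154644 [[0.02, 0.98, -0.18, 271.59], [-1.0, 0.02, 0.01, 29.73], [0.01, 0.18, 0.98, 1623.85], [0.0, 0.0, 0.0, 1.0]]
{'time': 0.1, 'joint_pos': array([ 6.64967692e+01,  7.50990985e+00,  8.53234126e+01,  9.02323476e-04,
        8.72637473e+01, -4.89278246e+00]), 'qd': array([-0.0178014 , -0.06661646, -0.12559106,  0.05462487,  0.12521724,
        0.00541411]), 'joint_efforts': array([ 1.14076654e-03, -5.70951498e+01, -5.01943803e+01, -1.86561056e-04,
        8.05978751e-03,  3.85413011e-05]), 'tool_pos': array([191.24653531, 568.16839667, 230.35486281]), 'tcp_rot': array([-1.79903361e+02, -9.17714747e-03,  1.61389500e+02]), 'ft_force': array([-0.35093125,  0.53538389,  0.08126308]), 'wrist_torque': array([ 0.03378201, -0.02953716,  0.01207914]), 'grip_force': 0.0, 'finger_gap': 84.96427426128895}
```

View pics/scene1.png

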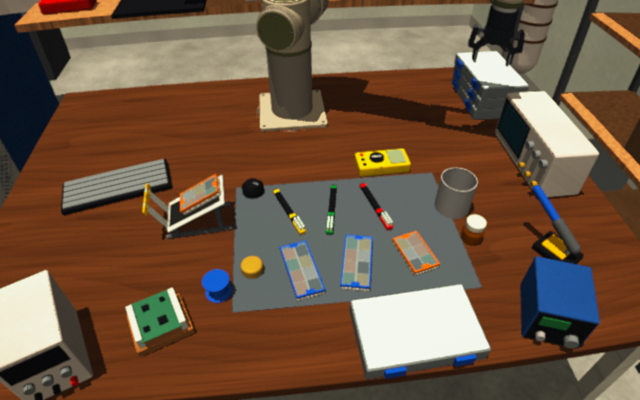

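View pics/top1.png

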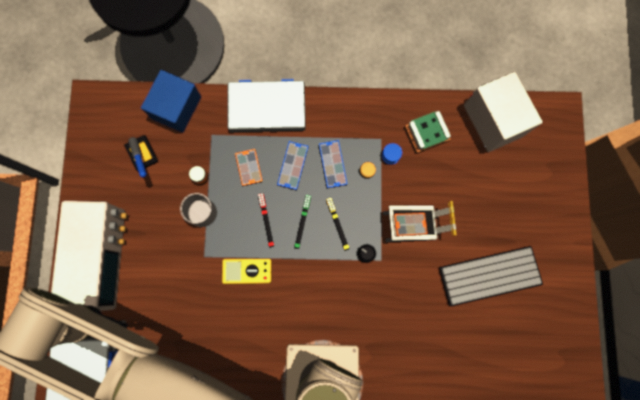

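```bash
python3 - <<'E'
from h import *
t=load('top1.png'); s=load('scene1.png')
P={'cup':(197,209,98,457,180),'L_a':(292,165,18,357,262),'L_b':(332,163,18,302,269),'S2':(248,167,18,416,252),'red':(265,220,8,376,206),'green':(302,221,8,332,209),'yel':(338,223,8,290,212),'rackcase':(409,223,85,201,193),'jar':(197,174,62,477,222),'bs':(455,218,100,149,200),'mouse':(366,253,20,253,188),'tin':(367,170,26,252,266)}
for k,(a,b,z,c,e) in P.items(): print(k,onz(t,a,b,z)[:2].round(),onz(s,c,e,z)[:2].round())
im=t['pixels'][120:290,170:480]; 
cv2.imwrite('pics/t_crop.png',cv2.resize(im[:,:,::-1],(800,440),interpolation=cv2.INTER_CUBIC))
E
```

```text
cup [507. 389.] [516. 387.]
L_a [670. 112.] [680. 109.]
L_b [680. -17.] [686. -19.]
S2 [660. 253.] [667. 253.]
red [490. 193.] [496. 192.]
green [490.  75.] [493.  76.]
yel [486. -40.] [492. -34.]
rackcase [ 481. -253.] [ 476. -250.]
jar [623. 405.] [630. 407.]
bs [ 497. -389.] [ 503. -371.]
mouse [ 392. -129.] [ 401. -128.]
tin [ 658. -130.] [ 671. -131.]
```

View pics/t_crop.png

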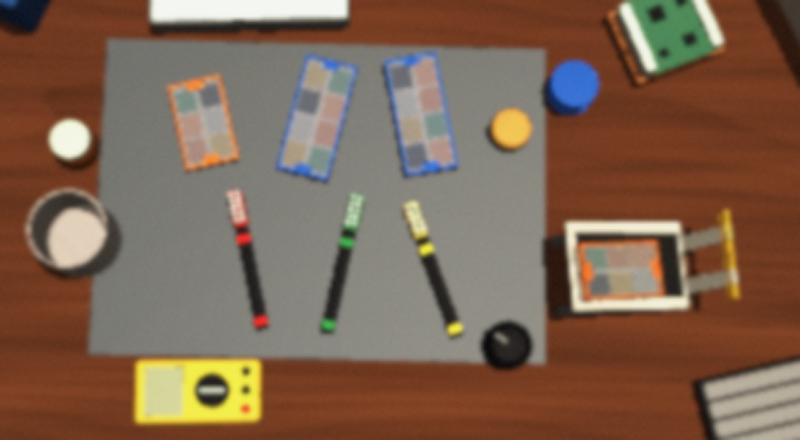

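```bash
cat >> h.py <<'E'
def plan(pos,rpy=None):
    "turn (tool rotvec deg), then shift in final tool axes; also shift in current tool axes"
    T=T_tool(r.sense()); d=np.array(pos,float)-T[:3,3]
    Rt=T[:3,:3] if rpy is None else (R.from_euler('xyz',rpy,degrees=True).as_matrix() if np.ndim(rpy)<2 else np.array(rpy))
    print('turn',np.degrees(R.from_matrix(T[:3,:3].T@Rt).as_rotvec()).round(1),'shift now',(T[:3,:3].T@d).round(1),'after turn',(Rt.T@d).round(1))
def st():
    s=r.sense(); print('t',round(s['time'],1),'p',s['tool_pos'].round(1),'rpy',s['tcp_rot'].round(1),'f',s['ft_force'].round(1),'gap',round(s['finger_gap'],1),'grip',round(s['grip_force'],1),'q',s['joint_pos'].round(0))
E
python3 -m jog '[[0,0,0,0,0,-40,-1],[0,0,0,0,0,-40,-1],[0,0,0,0,0,-40,-1],[0,0,0,-30,-38,0,-1],[0,0,0,-30,-38,0,-1]]'
python3 -m jog '[[0,0,0,-30,-38,0,-1],[0,0,0,-30,-38,0,-1],[0,0,0,-30,-38,0,-1],[0,0,0,-30,-38,0,-1],[0,0,0,-30,-38,0,-1]]'
python3 -m jog '[[0,0,0,-30,-38,0,-1],[0,0,0,-30,-38,0,-1],[0,0,0,-30,-38,0,-1],[0,0,0,-30,-38,0,-1],[0,0,0,-30,-38,0,-1]]'
python3 -m jog '[[0,0,0,-30,-38,0,-1],[0,0,0,-30,-38,0,-1],[0,0,0,-30,-38,0,-1],[0,0,0,-30,-38,0,-1],[0,0,0,-30,-38,0,-1]]'
python3 -m jog '[[0,0,8,0,0,0,-1],[0,0,8,0,0,0,-1],[0,0,8,0,0,0,-1],[0,0,8,0,0,0,-1],[0,0,8,0,0,0,-1]]'
python3 -m jog '[[0,0,8,0,0,0,-1],[0,0,8,0,0,0,-1],[0,0,8,0,0,0,-1],[0,0,7,0,0,0,-1],[0,0,0,0,0,0,-1]]'
python3 - <<'E'
from h import *
st(); d=snap('wrist','w1.png'); print(d['fx'],d['k1'],np.array(d['hand_eye']).round(2).tolist())
E
```

```text
time: 0.6
tool_pos: [224.4, 477.7, 352.3]
tcp_rot: [179.9, 0.0, 161.5]
ft_force: [0.8, -0.0, -0.1]
finger_gap: 85.3
grip_force: 0.0
time: 1.1
tool_pos: [305.6, 247.7, 351.0]
tcp_rot: [-180.0, 0.0, 161.4]
ft_force: [1.1, -0.8, 0.9]
finger_gap: 85.4
grip_force: 0.0
time: 1.6
tool_pos: [387.1, 19.6, 351.2]
tcp_rot: [180.0, 0.0, 161.4]
ft_force: [1.2, 0.7, 0.2]
finger_gap: 85.4
grip_force: 0.0
time: 2.1
tool_pos: [468.7, -208.4, 350.9]
tcp_rot: [180.0, -0.0, 161.4]
ft_force: [0.5, 0.9, 0.4]
finger_gap: 85.5
grip_force: 0.0
time: 2.6
tool_pos: [468.4, -206.3, 350.7]
tcp_rot: [-180.0, -0.1, 121.0]
ft_force: [-0.4, -0.2, 0.3]
finger_gap: 85.3
grip_force: 0.0
time: 3.1
tool_pos: [468.5, -206.2, 350.8]
tcp_rot: [-180.0, -0.0, 90.3]
ft_force: [-0.1, 0.1, 0.2]
finger_gap: 85.4
grip_force: 0.0
t 3.1 p [ 468.5 -206.2  350.8] rpy [-180.    -0.    90.3] f [-0.1  0.1  0.2] gap 85.4 grip 0.0 q [-30.  -7.  88.  -0. 100. -30.]
330.7321883638254 -0.07064040133541331 [[0.0, 0.95, 0.32, 81.95], [1.0, -0.0, 0.0, 0.63], [0.0, 0.32, -0.95, -143.24], [0.0, 0.0, 0.0, 1.0]]
```

View pics/w1.png

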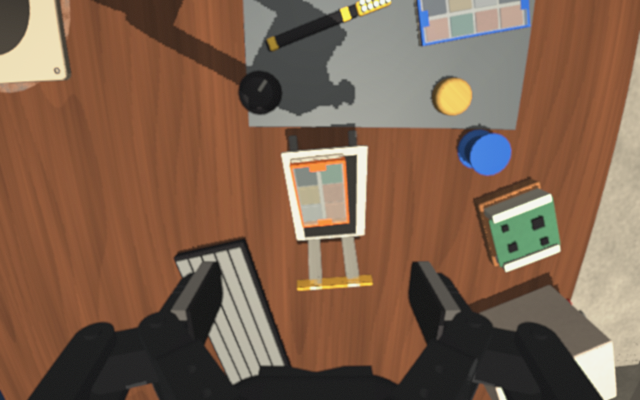

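```bash
cat >> h.py <<'E'
def rackT(x0,y0,yaw,z0=30):
    # deck x points down slope; yaw = heading of deck x
    T=np.eye(4); T[:3,:3]=(R.from_euler('z',yaw,degrees=True)*R.from_euler('y',25,degrees=True)).as_matrix(); T[:3,3]=[x0,y0,z0]; return T
def tp(T,p): return T[:3,:3]@np.array(p,float)+T[:3,3]
E
python3 - <<'E'
from h import *
from scipy.optimize import least_squares
w=load('w1.png'); t=load('top1.png')
k=310/800
obs=[(w,(-165,52,0),(367,147)),(w,(-165,-52,0),(282,153)),(w,(0,52,0),(365,236)),(w,(0,-52,0),(297,241))]
obs+=[(t,(-165,52,0),(170+566*k,120+222*k)),(t,(-165,-52,0),(170+572*k,120+313*k)),(t,(0,52,0),(170+682*k,120+220*k)),(t,(0,-52,0),(170+688*k,120+309*k))]
f=lambda q,o=obs:np.concatenate([proj(d,tp(rackT(*q),p))-u for d,p,u in o])
print(rackT(480,-330,-90))
for o in (obs,obs[:4],obs[4:]):
    s=least_squares(lambda q:f(q,o),[490,-330,-85]); print(s.x.round(1),s.fun.round(1))
s=least_squares(f,[490,-330,-85])
T=rackT(*s.x); Ti=np.linalg.inv(T)
def ondeck(d,u,z):
    o,k=ray(d,*u); o=tp(Ti,o);k=Ti[:3,:3]@k; return o+k*(z-o[2])/k[2]
for u in [(291,163),(345,156),(350,222),(299,227)]: print(ondeck(w,u,18).round(1))
print([proj(w,tp(T,p)).round() for p in [(0,35,85),(0,-35,85)]])
E
```

```text
[[ 1.66533454e-16  1.00000000e+00  5.55111512e-17  4.80000000e+02]
 [-9.06307787e-01  1.66533454e-16 -4.22618262e-01 -3.30000000e+02]
 [-4.22618262e-01  0.00000000e+00  9.06307787e-01  3.00000000e+01]
 [ 0.00000000e+00  0.00000000e+00  0.00000000e+00  1.00000000e+00]]
[ 492.9 -346.9  -84.9] [ 0.5 -0.3 -0.7  0.7 -1.1 -1.1 -0.1 -1.   0.7 -0.7  1.6 -1.7 -0.4  0.7
  0.8 -1.1]
[ 493.4 -347.4  -84.9] [ 0.8  0.1 -0.3  1.1 -0.8 -0.9  0.2 -0.8]
[ 490.7 -344.7  -84.9] [-0.   0.1  0.9 -1.  -1.1  1.4  0.2 -0.4]
[-163.6  -40.1   18. ]
[-167.3   23.2   18. ]
[-52.5  28.6  18. ]
[-50.2 -43.1  18. ]
[array([360., 284.]), array([309., 287.])]
```

```bash
cat >> h.py <<'E'
RK=[492.9,-346.9,-84.9]
def deckplan(p,yaw=0,rk=None):
    T=rackT(*(rk or RK)); Rt=T[:3,:3]@np.diag([-1,1,-1.])@R.from_euler('z',-yaw,degrees=True).as_matrix()
    plan(tp(T,p),Rt)
def deckpos():
    T=rackT(*RK); s=r.sense(); Ti=np.linalg.inv(T); print('deck tcp',tp(Ti,s['tool_pos']).round(1),'rot', R.from_matrix(Ti[:3,:3]@T_tool(s)[:3,:3]@np.diag([-1,1,-1.])).as_rotvec(degrees=True).round(1))
E
python3 -c "
from h import *
deckplan((-108,-8,100))"
```

```text
turn [ 1.  25.  -4.5] shift now [-86.1  10.8 184.6] after turn [-156.6    3.8  130.7]
```

```bash

python3 -m jog '[[0.3,8.3,-1.5,0,0,0,-1],[0.3,8.3,-1.5,0,0,0,-1],[0.4,8.4,-1.5,0,0,0,-1],[0,0,0,-40,1,33,-1],[0,0,0,-40,1,33,-1]]'
python3 -m jog '[[0,0,0,-40,1,33,-1],[0,0,0,-37,1,32,-1],[0,0,0,0,0,0,-1],[0,0,0,0,0,0,-1]]'
python3 - <<'E'
from h import *
st(); deckpos(); d=snap('wrist','w2.png')
E
```

```text
time: 3.65
tool_pos: [474.6, -250.9, 260.1]
tcp_rot: [179.8, -24.9, 95.2]
ft_force: [0.6, -1.1, -0.1]
finger_gap: 85.4
grip_force: 0.0
time: 4.05
tool_pos: [479.2, -289.6, 170.1]
tcp_rot: [-179.9, -25.2, 95.0]
ft_force: [0.5, -0.1, 0.3]
finger_gap: 85.4
grip_force: 0.0
t 4.0 p [ 479.2 -289.6  170.1] rpy [-179.9  -25.2   95. ] f [ 0.5 -0.1  0.3] gap 85.4 grip 0.0 q [-46.  21.  80.  16.  99. -52.]
deck tcp [-112.1   -8.6  102.4] rot [-0.   0.2 -0. ]
```

View pics/w2.png

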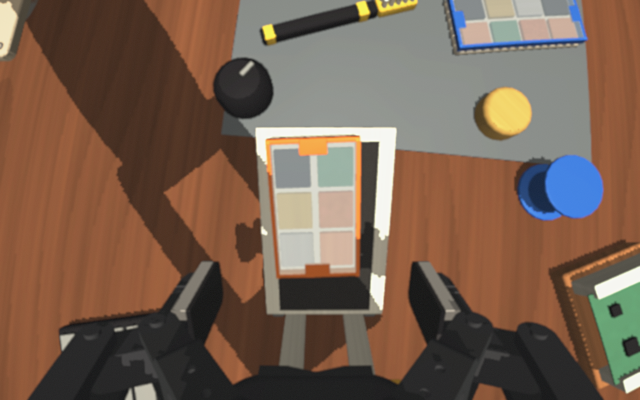

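```bash
python3 - <<'E'
from h import *
from scipy.optimize import least_squares
w=load('w2.png')
obs=[(w,(-165,52,0),(396,128)),(w,(-165,-52,0),(257,129)),(w,(0,52,0),(381,312)),(w,(0,-52,0),(268,314))]
f=lambda q,o=obs:np.concatenate([proj(d,tp(rackT(*q),p))-u for d,p,u in o])
s=least_squares(f,[490,-330,-85]); print(s.x.round(1),s.fun.round(1))
for rk in (s.x,[492.9,-346.9,-84.9]):
    T=rackT(*rk); Ti=np.linalg.inv(T)
    for u in [(267,142),(360,136),(359,276),(274,277)]:
        o,k=ray(w,*u); o=tp(Ti,o);k=Ti[:3,:3]@k; print((o+k*(18-o[2])/k[2]).round(1))
E
```

```text
[ 493.4 -346.4  -84.7] [ 0.6 -0.4 -1.2 -1.   1.5  1.5 -0.7  0.1]
[-157.4  -41.5   18. ]
[-161.3   22.7   18. ]
[-50.7  26.3  18. ]
[-50.1 -41.4  18. ]
[-157.7  -41.5   18. ]
[-161.8   22.6   18. ]
[-51.4  26.6  18. ]
[-50.4 -41.   18. ]
```

```bash
sed -i 's/^RK=.*/RK=[493.2,-346.6,-84.8]/' h.py
python3 -c "
from h import *
deckplan((-105,-8.5,-2))"
python3 -m jog '[[0,0,0,-7,0,20,-1],[0,0,0,0,0,30,-1],[0,0,0,0,0,30,-1],[0,0,0,0,0,0,-1]]'
python3 -c "
from h import *
deckplan((-105,-8.5,-2)); st()"
```

```text
turn [ 0.1 -0.  -0.1] shift now [ -7.3  -0.9 106.7] after turn [ -7.3  -0.7 106.7]
time: 4.5
tool_pos: [476.9, -260.3, 95.2]
tcp_rot: [-179.9, -25.1, 95.1]
ft_force: [-0.6, 0.7, 0.4]
finger_gap: 85.5
grip_force: 0.0
turn [-0.  -0.1 -0.1] shift now [-1.8 -0.  24.2] after turn [-1.8 -0.  24.2]
t 4.5 p [ 476.9 -260.3   95.2] rpy [-179.9  -25.1   95.1] f [-0.6  0.7  0.4] gap 85.5 grip 0.0 q [-45.  22.  87.  16.  91. -52.]
```

```bash

python3 -m jog '[[0,0,0,-2,0,14,-1],[0,0,0,0,0,10,-1],[0,0,0,0,0,0,-1],[0,0,0,0,0,0,-1]]' 40
python3 -m jog '[[0,0,0,0,0,0,1],[0,0,0,0,0,0,1],[0,0,0,0,0,0,1],[0,0,0,0,0,0,1],[0,0,0,0,0,0,1]]' 40
python3 -m jog '[[0,0,0,0,0,-10,1],[0,0,0,0,0,-10,1],[0,0,0,0,0,-30,1],[0,0,0,0,0,-40,1],[0,0,0,0,0,-40,1]]'
python3 - <<'E'
from h import *
st(); deckpos(); d=snap('wrist','w3.png')
cv2.imwrite('pics/w3c.png',d['pixels'][80:400,130:510,::-1])
plan((600,-235,120),(180,0,90))
E
```

```text
time: 4.9
tool_pos: [477.0, -254.9, 73.9]
tcp_rot: [180.0, -25.0, 95.0]
ft_force: [0.3, 0.1, 0.0]
finger_gap: 85.5
grip_force: 0.0
time: 5.4
tool_pos: [477.4, -255.4, 74.2]
tcp_rot: [179.9, -24.9, 95.0]
ft_force: [-0.7, -2.5, 6.0]
finger_gap: 64.8
grip_force: 44.8
time: 5.9
tool_pos: [481.1, -309.5, 192.4]
tcp_rot: [-179.9, -25.1, 95.0]
ft_force: [0.9, 0.4, -0.9]
finger_gap: 64.4
grip_force: 44.4
t 5.9 p [ 481.1 -309.5  192.4] rpy [-179.9  -25.1   95. ] f [ 0.9  0.4 -0.9] gap 64.4 grip 44.4 q [-47.  22.  76.  15. 102. -52.]
deck tcp [-103.1   -8.7  131.1] rot [ 0.   0.1 -0.2]
turn [ -0.7 -24.6   4.9] shift now [ 29.  122.8 101.8] after turn [ 78.9 116.9  79.8]
```

View pics/w3c.png

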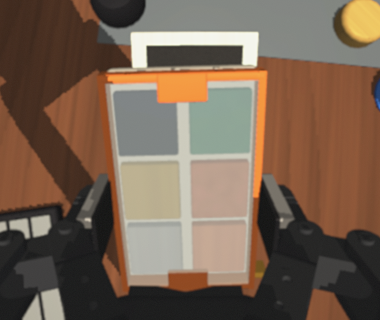

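```bash

python3 -m jog '[[-0.2,-8.2,1.6,0,0,0,1],[-0.2,-8.2,1.6,0,0,0,1],[-0.2,-8.2,1.6,0,0,0,1],[0,0,0,26,39,0,1],[0,0,0,26,39,0,1]]'
python3 -m jog '[[0,0,0,26,39,0,1],[0,0,0,0,0,40,1],[0,0,0,0,0,40,1],[0,0,0,0,0,0,1]]'
python3 - <<'E'
from h import *
st(); plan((600,-235,0),(180,0,90)); d=snap('wrist','w4.png')
E
```

```text
time: 6.45
tool_pos: [559.0, -255.5, 191.6]
tcp_rot: [-179.6, -0.3, 90.1]
ft_force: [0.5, -1.7, -1.1]
finger_gap: 64.6
grip_force: 44.5
time: 6.85
tool_pos: [593.4, -227.8, 103.5]
tcp_rot: [-178.9, -0.7, 90.2]
ft_force: [-1.2, 0.6, -1.3]
finger_gap: 65.2
grip_force: 44.9
t 6.8 p [ 593.4 -227.8  103.5] rpy [-178.9   -0.7   90.2] f [-1.2  0.6 -1.3] gap 65.2 grip 44.9 q [-26.  19.  85.   0.  77. -26.]
turn [-1.1 -0.7  0.2] shift now [ -8.5   8.6 103.3] after turn [ -7.2   6.6 103.5]
```

View pics/w4.png

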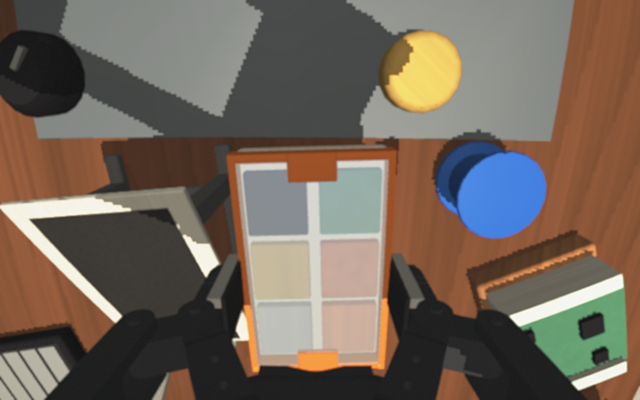

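```bash
python3 - <<'E'
from h import *
d=load('w4.png')
for n,u,z in [('spool',(498,193),46),('tin',(421,70),26),('pcb corner',(490,302),40),('pcbframe',(468,270),15)]: print(n,onz(d,*u,z).round())
T=rackT(*RK); print([tp(T,(x,52,0)).round() for x in(-165,0)])
E
```

```text
spool [ 711. -209.   46.]
tin [ 659. -134.   26.]
pcb corner [ 724. -296.   40.]
pcbframe [ 716. -284.   15.]
[array([ 531., -193.,  100.]), array([ 545., -342.,   30.])]
```

```bash

python3 -m jog '[[-1.1,-0.7,0,0,11,34,1],[0,0,0,0,0,35,1],[0,0,0,0,0,25,1],[0,0,0,0,0,7,1],[0,0,0,0,0,0,1]]'
python3 -c "
from h import *
st(); plan((605,-228,-1),(180,0,90))"
```

```text
time: 7.4
tool_pos: [609.3, -231.0, 10.7]
tcp_rot: [179.4, 0.3, 90.2]
ft_force: [-0.3, 0.4, -0.0]
finger_gap: 65.2
grip_force: 44.9
t 7.4 p [ 609.3 -231.    10.7] rpy [179.4   0.3  90.2] f [-0.3  0.4 -0. ] gap 65.2 grip 44.9 q [-25.  26.  87.  -0.  66. -25.]
turn [0.6 0.3 0.2] shift now [ 3.1 -4.5 11.6] after turn [ 3.  -4.3 11.7]
```

```bash

python3 -m jog '[[0.6,0.3,0.2,0,0,6,1],[0,0,0,0,0,5,1],[0,0,0,0,0,0,1],[0,0,0,0,0,0,-1],[0,0,0,0,0,0,-1]]'
python3 -m jog '[[0,0,0,0,0,0,-1],[0,0,0,0,0,0,-1],[0,0,0,0,0,-20,-1],[0,0,0,0,0,-40,-1],[0,0,0,0,0,-50,-1]]'
python3 -m jog '[[0,0,0,0,0,-50,-1],[0,0,0,0,0,-50,-1],[0,0,0,0,0,-50,-1],[0,0,0,0,0,0,-1]]'
python3 - <<'E'
from h import *
st(); t=load('top1.png'); k=310/800
for n,c in {'Lb':[(385,60),(437,52),(457,168),(407,176)],'La':[(308,56),(357,66),(327,180),(277,170)],'S2':[(168,86),(218,75),(238,158),(187,170)]}.items():
    P=np.array([onz(t,170+a*k,120+b*k,18)[:2] for a,b in c]); ax=P[:2].mean(0)-P[2:].mean(0); print(n,P.mean(0).round(),np.degrees(np.arctan2(ax[1],ax[0])).round(1),np.linalg.norm(ax).round())
E
```

```text
time: 7.9
tool_pos: [609.6, -230.7, -0.7]
tcp_rot: [179.9, 0.0, 90.0]
ft_force: [0.3, -0.2, 0.9]
finger_gap: 85.3
grip_force: 0.0
time: 8.4
tool_pos: [606.9, -229.3, 106.6]
tcp_rot: [-179.7, -0.1, 90.0]
ft_force: [0.8, 0.2, -0.1]
finger_gap: 85.5
grip_force: 0.0
time: 8.8
tool_pos: [612.5, -231.9, 269.3]
tcp_rot: [179.2, 0.4, 90.0]
ft_force: [0.6, -0.3, 0.6]
finger_gap: 85.5
grip_force: 0.0
t 8.8 p [ 612.5 -231.9  269.3] rpy [179.2   0.4  90. ] f [ 0.6 -0.3  0.6] gap 85.5 grip 0.0 q [-25.  14.  74.  -0.  91. -25.]
Lb [677. -22.] 11.0 152.0
La [669. 109.] -12.9 151.0
S2 [659. 252.] 15.3 110.0
```

```bash

python3 -c "
from h import *
plan((677,-22,180),(180,0,11))"
python3 -m jog '[[0.8,0.3,8,0,0,0,-1],[0,0,8,0,0,0,-1],[0,0,8,0,0,0,-1],[0,0,8,0,0,0,-1],[0,0,8,0,0,0,-1]]'
python3 -m jog '[[0,0,8,0,0,0,-1],[0,0,8,0,0,0,-1],[0,0,8,0,0,0,-1],[0,0,8,0,0,0,-1],[0,0,7,0,0,0,-1]]'
python3 -c "
from h import *
plan((677,-22,180),(180,0,11));st()"
```

```text
turn [ 1.  -0.2 79. ] shift now [210.5  63.3  88.7] after turn [ 103.4 -193.7   89.3]
time: 9.3
tool_pos: [608.9, -230.3, 258.0]
tcp_rot: [-179.2, 0.2, 49.7]
ft_force: [-0.1, -0.1, 0.1]
finger_gap: 85.7
grip_force: 0.0
time: 9.8
tool_pos: [608.9, -230.3, 258.0]
tcp_rot: [-179.5, 0.7, 10.7]
ft_force: [-0.4, -0.2, -0.2]
finger_gap: 85.3
grip_force: 0.0
turn [-0.5  0.7 -0.3] shift now [ 106.5 -191.4   78.3] after turn [ 106.6 -191.4   78. ]
t 9.8 p [ 608.9 -230.3  258. ] rpy [-179.5    0.7   10.7] f [-0.4 -0.2 -0.2] gap 85.3 grip 0.0 q [-25.  16.  73.  -0.  92.  54.]
```

```bash

python3 -m jog '[[0,0,0,21,-38,14,-1],[0,0,0,21,-38,15,-1],[0,0,0,21,-38,15,-1],[0,0,0,21,-38,15,-1],[0,0,0,21,-38,15,-1]]'
python3 -m jog '[[0,0,0,0,0,0,-1],[0,0,0,0,0,0,-1]]'
python3 - <<'E'
from h import *
st(); d=snap('wrist','w5.png')
E
```

```text
time: 10.3
tool_pos: [675.0, -21.7, 183.9]
tcp_rot: [-179.5, 0.7, 11.0]
ft_force: [1.0, 0.5, 0.1]
finger_gap: 85.5
grip_force: 0.0
time: 10.5
tool_pos: [674.4, -22.0, 183.5]
tcp_rot: [-179.5, 0.8, 11.1]
ft_force: [-0.6, -0.5, -0.5]
finger_gap: 85.4
grip_force: 0.0
t 10.5 p [674.4 -22.  183.5] rpy [-179.5    0.8   11.1] f [-0.6 -0.5 -0.5] gap 85.4 grip 0.0 q [-6. 21. 74.  0. 85. 72.]
```

View pics/w5.png

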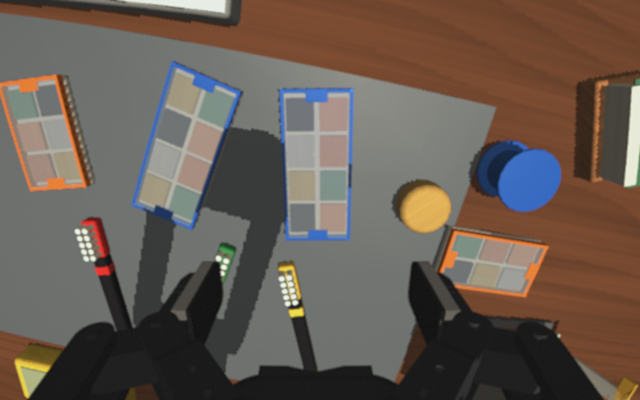

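```bash
cat >> h.py <<'E'
RNG={'blue':[((100,130,60),(125,255,255))],'orange':[((5,150,100),(16,255,255))],'red':[((0,150,90),(4,255,255)),((174,150,90),(180,255,255))],'yellow':[((22,130,110),(34,255,255))],'green':[((55,110,50),(85,255,255))]}
def mask(d,c):
    h=cv2.cvtColor(d['pixels'],cv2.COLOR_RGB2HSV); return sum(cv2.inRange(h,np.array(a),np.array(b)) for a,b in RNG[c]).astype(np.uint8)
def cases(d,c,z=18,T=None):
    "rects of coloured case outlines on plane z (of frame T): centre, size, heading of the long side"
    m=cv2.morphologyEx(mask(d,c),cv2.MORPH_CLOSE,np.ones((5,5))); cs,_=cv2.findContours(m,cv2.RETR_EXTERNAL,cv2.CHAIN_APPROX_NONE)
    for k in cs:
        if cv2.contourArea(cv2.convexHull(k))<1200: continue
        out=[]
        for u in k[:,0]:
            o,v=ray(d,*(u+0.0))
            if T is not None: Ti=np.linalg.inv(T); o=tp(Ti,o); v=Ti[:3,:3]@v
            out.append((o+v*(z-o[2])/v[2])[:2])
        (cx,cy),(w,h),a=cv2.minAreaRect(np.array(out,np.float32))
        if w<h: w,h,a=h,w,a+90
        a=(a+90)%180-90; b=k[:,0]; edge=b.min()<2 or b[:,0].max()>637 or b[:,1].max()>397
        print(c,'c',round(cx,1),round(cy,1),'size',round(w),round(h),'head',round(a,1),'CUT' if edge else '')
E
python3 - <<'E'
from h import *
d=load('w5.png'); cases(d,'blue'); cases(d,'orange')
for c in [[(279,89),(353,89),(351,240),(287,240)],[(174,63),(242,94),(196,229),(134,206)],[(0,80),(62,75),(87,183),(31,190)]]:
    P=np.array([onz(d,a,b,18)[:2] for a,b in c]); ax=P[:2].mean(0)-P[2:].mean(0); print(P.mean(0).round(),np.degrees(np.arctan2(ax[1],ax[0])).round(1),np.linalg.norm(ax).round())
E
```

```text
blue c 712.1 -218.9 size 90 64 head 78.6 
blue c 678.3 -21.9 size 149 66 head 11.9 
blue c 670.8 107.6 size 150 67 head -13.0 
orange c 326.2 333.4 size 184 76 head -31.3 CUT
orange c 660.9 249.6 size 110 73 head 15.0 CUT
orange c 747.7 -191.4 size 911 330 head 67.2 CUT
[678. -23.] 12.4 149.0
[670. 105.] -12.5 147.0
[663. 248.] 13.0 108.0
```

```bash

python3 -c "
from h import *
plan((678.2,-22.3,-2),(180,0,12))"
python3 -m jog '[[-0.5,0.8,-0.8,2,0,35,-1],[0,0,0,0,0,40,-1],[0,0,0,0,0,40,-1],[0,0,0,0,0,40,-1],[0,0,0,0,0,0,-1]]'
python3 -c "
from h import *
plan((678.2,-22.3,-2),(180,0,12)); st()"
```

```text
turn [-0.5  0.7 -1. ] shift now [  6.    1.1 186.4] after turn [  3.7  -0.3 186.5]
time: 11.05
tool_pos: [671.3, -24.1, 23.0]
tcp_rot: [-179.8, 0.5, 11.7]
ft_force: [-1.3, -1.3, -1.6]
finger_gap: 85.1
grip_force: 0.0
turn [-0.2  0.5 -0.3] shift now [ 7.3 -0.3 25. ] after turn [ 7.1 -0.3 25. ]
t 11.1 p [671.3 -24.1  23. ] rpy [-179.8    0.5   11.7] f [-1.3 -1.3 -1.6] gap 85.1 grip 0.0 q [-6. 29. 82. -0. 70. 72.]
```

```bash

python3 -m jog '[[-0.2,0.5,-0.3,7,0,14,-1],[0,0,0,0,0,10,-1],[0,0,0,0,0,0,-1],[0,0,0,0,0,0,1],[0,0,0,0,0,0,1]]' 40
python3 -m jog '[[0,0,0,0,0,0,1],[0,0,0,0,0,0,1],[0,0,0,0,0,0,1],[0,0,0,0,0,0,1]]'
python3 -c "
from h import *
st()"
python3 -m jog '[[0,0,0,0,0,-20,1],[0,0,0,0,0,-40,1],[0,0,0,0,0,-50,1],[0,0,0,0,0,-50,1],[0,0,0,0,0,-50,1]]'
python3 - <<'E'
from h import *
st(); deckplan((-82,0,140)); d=snap('wrist','w6.png'); cases(d,'blue')
E
```

```text
time: 11.55
tool_pos: [685.0, -21.4, 8.0]
tcp_rot: [179.7, -0.8, 12.1]
ft_force: [-0.3, -0.2, 0.1]
finger_gap: 64.2
grip_force: 44.1
time: 11.95
tool_pos: [685.0, -21.4, 7.9]
tcp_rot: [179.7, -0.8, 12.1]
ft_force: [-1.2, -0.2, 6.6]
finger_gap: 64.1
grip_force: 44.9
t 11.9 p [685.  -21.4   7.9] rpy [179.7  -0.8  12.1] f [-1.2 -0.2  6.6] gap 64.1 grip 44.9 q [-6. 31. 81. -0. 67. 72.]
time: 12.45
tool_pos: [680.7, -20.9, 218.0]
tcp_rot: [179.8, -0.6, 12.1]
ft_force: [1.8, -0.1, -1.7]
finger_gap: 64.4
grip_force: 44.7
t 12.4 p [680.7 -20.9 218. ] rpy [179.8  -0.6  12.1] f [ 1.8 -0.1 -1.7] gap 64.4 grip 44.7 q [-6. 20. 73. -0. 87. 72.]
turn [ 18.7  20.1 -81.5] shift now [-250.1  263.9   24.8] after turn [-276.  -216.3  -99.5]
blue c 712.6 -218.2 size 87 63 head 76.9 
blue c 579.3 1.1 size 383 260 head 11.6
```

```bash

python3 -m jog '[[0,0,0,0,0,50,1],[0,0,0,0,0,50,1],[0,0,0,0,0,50,1],[0,0,0,0,0,40,1],[0,0,0,0,0,0,1]]'
python3 -c "
from h import *
plan((685,-21.3,8),(180,0,12)); st()"
```

```text
time: 13.0
tool_pos: [676.9, -20.7, 17.3]
tcp_rot: [-180.0, 0.1, 12.1]
ft_force: [-1.2, -0.7, -2.4]
finger_gap: 64.2
grip_force: 45.2
turn [-0.   0.1  0.1] shift now [7.8 2.3 9.2] after turn [7.8 2.3 9.3]
t 13.0 p [676.9 -20.7  17.3] rpy [-1.80e+02  1.00e-01  1.21e+01] f [-1.2 -0.7 -2.4] gap 64.2 grip 45.2 q [-6. 30. 82. -0. 69. 72.]
```

```bash

python3 -m jog '[[0,0,0,0,0,5,1],[0,0,0,0,0,4,1],[0,0,0,0,0,0,1]]'
python3 -m jog '[[0,0,0,0,0,0,-1],[0,0,0,0,0,0,-1],[0,0,0,0,0,0,-1],[0,0,0,0,0,0,-1]]'
python3 -c "
from h import *
plan((670,-22.7,-2),(180,0,12)); st(); d=snap('wrist','w7.png'); cases(d,'blue')"
```

```text
time: 13.3
tool_pos: [685.6, -21.5, 19.7]
tcp_rot: [179.7, -0.9, 12.1]
ft_force: [-1.0, 0.6, -1.2]
finger_gap: 64.0
grip_force: 45.2
time: 13.7
tool_pos: [683.8, -21.4, 17.4]
tcp_rot: [179.8, -0.7, 12.1]
ft_force: [-0.5, -0.1, -0.4]
finger_gap: 85.4
grip_force: 0.0
turn [ 0.2 -0.7  0.1] shift now [-14.   -1.7  19.2] after turn [-13.8  -1.6  19.4]
t 13.7 p [683.8 -21.4  17.4] rpy [179.8  -0.7  12.1] f [-0.5 -0.1 -0.4] gap 85.4 grip 0.0 q [-6. 30. 81. -0. 68. 72.]
blue c 712.6 -181.3 size 54 26 head 29.5 CUT
blue c 684.1 -22.9 size 141 67 head 11.9 
blue c 687.4 104.0 size 119 69 head -13.3 CUT
```

```bash

python3 -m jog '[[0.2,-0.7,0,-5,0,10,-1],[0,0,0,0,0,9,-1],[0,0,0,0,0,0,-1],[0,0,0,0,0,0,-1],[0,0,0,0,0,0,-1]]'
python3 -c "
from h import *
plan((678,-22.7,-2),(180,0,12)); st()"
```

```text
time: 14.25
tool_pos: [678.8, -22.4, -2.3]
tcp_rot: [180.0, 0.1, 12.1]
ft_force: [-0.3, -0.5, 0.5]
finger_gap: 85.2
grip_force: 0.0
turn [0.  0.1 0.1] shift now [-0.8  0.1 -0.3] after turn [-0.8  0.1 -0.3]
t 14.2 p [678.8 -22.4  -2.3] rpy [1.80e+02 1.00e-01 1.21e+01] f [-0.3 -0.5  0.5] gap 85.2 grip 0.0 q [-6. 31. 82. -0. 67. 72.]
```

```bash

python3 -m jog '[[0,0,0,0,0,0,1],[0,0,0,0,0,0,1],[0,0,0,0,0,0,1],[0,0,0,0,0,0,1],[0,0,0,0,0,0,1]]' 50
python3 -m jog '[[0,0,0,0,0,-20,1],[0,0,0,0,0,-40,1],[0,0,0,0,0,-50,1],[0,0,0,0,0,-50,1],[0,0,0,0,0,-50,1]]'
python3 -m jog '[[1.7,1.8,-7.4,0,0,0,1],[1.7,1.8,-7.4,0,0,0,1],[1.7,1.8,-7.4,0,0,0,1],[1.7,1.8,-7.4,0,0,0,1],[1.7,1.8,-7.4,0,0,0,1]]'
python3 -m jog '[[1.7,1.8,-7.4,0,0,0,1],[1.7,1.8,-7.4,0,0,0,1],[1.7,1.8,-7.4,0,0,0,1],[1.7,1.8,-7.4,0,0,0,1],[1.7,1.8,-7.4,0,0,0,1]]'
python3 -m jog '[[1.7,1.9,-7.5,0,0,0,1],[0,0,0,0,0,0,1],[0,0,0,0,0,0,1],[0,0,0,0,0,0,1]]'
python3 -c "
from h import *
deckplan((-90,0,80)); st()"
```

```text
time: 14.75
tool_pos: [679.4, -22.5, -1.4]
tcp_rot: [179.9, -0.0, 12.1]
ft_force: [-0.2, 0.0, 5.3]
finger_gap: 65.0
grip_force: 57.1
time: 15.25
tool_pos: [678.1, -22.2, 208.7]
tcp_rot: [180.0, 0.2, 12.1]
ft_force: [0.5, 0.3, -1.1]
finger_gap: 64.8
grip_force: 56.5
time: 15.75
tool_pos: [678.3, -22.2, 207.1]
tcp_rot: [-174.8, -11.0, 49.0]
ft_force: [-0.3, 0.5, -1.7]
finger_gap: 64.8
grip_force: 56.5
time: 16.25
tool_pos: [678.4, -22.4, 207.0]
tcp_rot: [-177.5, -23.0, 86.9]
ft_force: [0.4, 0.6, -1.5]
finger_gap: 64.5
grip_force: 56.5
time: 16.65
tool_pos: [678.8, -22.0, 207.7]
tcp_rot: [-179.0, -25.0, 94.6]
ft_force: [-0.6, 0.7, -2.2]
finger_gap: 64.5
grip_force: 56.5
turn [-0.7  0.  -0.5] shift now [-264.8 -212.4  -45.6] after turn [-262.8 -214.3  -48.5]
t 16.6 p [678.8 -22.  207.7] rpy [-179.   -25.    94.6] f [-0.6  0.7 -2.2] gap 64.5 grip 56.5 q [-18.  28.  67.  23.  96. -23.]
```

```bash

python3 -m jog '[[-0.7,0,-0.5,-33,-27,-12,1],[0,0,0,-33,-27,-12,1],[0,0,0,-33,-27,-12,1],[0,0,0,-33,-27,-12,1],[0,0,0,-33,-27,0,1]]'
python3 -m jog '[[0,0,0,-33,-27,0,1],[0,0,0,-33,-27,0,1],[0,0,0,-32,-25,0,1],[0,0,0,0,0,0,1],[0,0,0,0,0,0,1]]'
python3 -m jog '[[0,0,0,0,0,0,1]]'
python3 -c "
from h import *
deckplan((-85,0,20)); st(); deckpos(); d=snap('wrist','w8.png'); cv2.imwrite('pics/w8c.png',d['pixels'][80:400,130:510,::-1])"
```

```text
time: 17.15
tool_pos: [560.1, -205.7, 184.0]
tcp_rot: [179.8, -24.8, 95.3]
ft_force: [1.0, -0.1, -0.8]
finger_gap: 64.7
grip_force: 56.5
time: 17.65
tool_pos: [489.4, -300.0, 140.5]
tcp_rot: [-180.0, -25.0, 95.1]
ft_force: [1.0, 0.4, -1.1]
finger_gap: 64.6
grip_force: 56.5
time: 17.75
tool_pos: [490.6, -299.0, 141.3]
tcp_rot: [179.9, -25.0, 95.3]
ft_force: [-0.3, 0.5, -1.1]
finger_gap: 64.5
grip_force: 56.5
turn [-0.   0.   0.1] shift now [-5.1 -1.7 60.7] after turn [-5.2 -1.7 60.7]
t 17.8 p [ 490.6 -299.   141.3] rpy [179.9 -25.   95.3] f [-0.3  0.5 -1.1] gap 64.5 grip 56.5 q [-46.  24.  79.  15.  97. -52.]
deck tcp [-90.2   1.7  80.7] rot [-0.  -0.   0.1]
```

View pics/w8c.png

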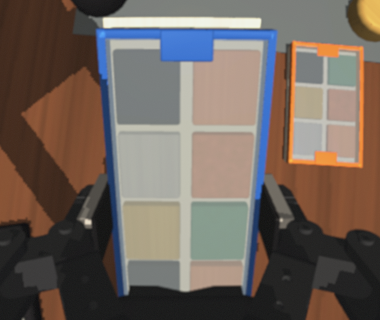

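```bash

python3 -m jog '[[0,0,0,-5,-1.7,30,1],[0,0,0,0,0,30,1],[0,0,0,0,0,10,1],[0,0,0,0,0,0,1],[0,0,0,0,0,0,1]]'
python3 -c "
from h import *
deckplan((-85,0,0)); st(); deckpos()"
```

```text
time: 18.3
tool_pos: [486.7, -275.1, 76.3]
tcp_rot: [179.9, -24.9, 95.4]
ft_force: [0.3, 0.1, -0.7]
finger_gap: 64.9
grip_force: 56.4
turn [-0.   0.1  0.2] shift now [ 0.4 -0.  11.6] after turn [ 0.4 -0.  11.6]
t 18.3 p [ 486.7 -275.1   76.3] rpy [179.9 -24.9  95.4] f [ 0.3  0.1 -0.7] gap 64.9 grip 56.4 q [-45.  25.  85.  16.  90. -53.]
deck tcp [-84.6   0.   11.6] rot [-0.  -0.1  0.2]
```

```bash

python3 -m jog '[[0,0,0,0,0,6,1],[0,0,0,0,0,5,1],[0,0,0,-3,0,0,1],[0,0,0,-3,0,0,1],[0,0,0,0,0,0,1]]'
python3 -m jog '[[0,0,0,-2,0,0,1],[0,0,0,0,0,0,1]]'
python3 -c "
from h import *
st(); deckpos()"
python3 -m jog '[[0,0,0,-2,0,0,1],[0,0,0,0,0,0,1]]'
python3 -m jog '[[0,0,0,-2,0,0,1],[0,0,0,0,0,0,1]]'
python3 -c "
from h import *
st(); deckpos()"
```

```text
time: 18.8
tool_pos: [485.8, -276.2, 62.4]
tcp_rot: [180.0, -25.0, 95.3]
ft_force: [-0.3, -0.2, -1.6]
finger_gap: 64.7
grip_force: 56.4
time: 19.0
tool_pos: [486.0, -277.6, 61.6]
tcp_rot: [180.0, -25.0, 95.3]
ft_force: [0.6, -0.2, -1.6]
finger_gap: 64.5
grip_force: 56.5
t 19.0 p [ 486.  -277.6   61.6] rpy [180.  -25.   95.3] f [ 0.6 -0.2 -1.6] gap 64.5 grip 56.5 q [-45.  26.  85.  16.  89. -54.]
deck tcp [-76.2  -0.9  -0.7] rot [-0.   0.   0.1]
time: 19.2
tool_pos: [485.9, -277.6, 61.3]
tcp_rot: [-180.0, -25.2, 95.4]
ft_force: [-3.3, 8.4, 5.5]
finger_gap: 64.6
grip_force: 56.9
time: 19.4
tool_pos: [485.8, -277.6, 61.1]
tcp_rot: [-179.9, -25.4, 95.5]
ft_force: [-4.9, 16.3, 11.3]
finger_gap: 64.5
grip_force: 57.1
t 19.4 p [ 485.8 -277.6   61.1] rpy [-179.9  -25.4   95.5] f [-4.9 16.3 11.3] gap 64.5 grip 57.1 q [-45.  27.  84.  16.  89. -54.]
deck tcp [-76.1  -1.1  -1.1] rot [-0.2  0.4  0.2]
```

```bash

python3 -m jog '[[0,0,0,2,0.5,1.5,1],[0,0,0,0,0,0,1],[0,0,0,0,0,0,-1],[0,0,0,0,0,0,-1],[0,0,0,0,0,0,-1]]'
python3 -m jog '[[0,0,0,0,0,0,-1],[0,0,0,2,0,-20,-1],[0,0,0,5,0,-40,-1],[0,0,0,5,0,-50,-1],[0,0,0,5,0,-20,-1]]'
python3 -m jog '[[0,0,0,0,0,0,-1],[0,0,0,0,0,0,-1],[0,0,0,0,0,0,-1]]'
python3 - <<'E'
from h import *
st(); deckpos(); d=snap('wrist','w9.png'); cases(d,'blue',18,rackT(*RK)); t=snap('top','top2.png'); cases(t,'blue',18,rackT(*RK))
plan((670,107,200),(180,0,-13))
cases(d,'blue');cases(t,'blue')
E
```

```text
time: 19.9
tool_pos: [486.8, -278.9, 59.4]
tcp_rot: [180.0, -25.0, 95.3]
ft_force: [-0.5, -0.4, -0.9]
finger_gap: 85.2
grip_force: 0.0
time: 20.4
tool_pos: [491.5, -320.6, 189.0]
tcp_rot: [179.7, -24.7, 95.4]
ft_force: [0.3, -0.7, 0.6]
finger_gap: 85.3
grip_force: 0.0
time: 20.7
tool_pos: [489.6, -317.1, 182.4]
tcp_rot: [-179.9, -25.1, 95.3]
ft_force: [-0.7, -0.3, -0.1]
finger_gap: 85.2
grip_force: 0.0
t 20.7 p [ 489.6 -317.1  182.4] rpy [-179.9  -25.1   95.3] f [-0.7 -0.3 -0.1] gap 85.2 grip 0.0 q [-47.  24.  74.  15. 102. -52.]
deck tcp [-91.4  -0.9 125.5] rot [-0.1  0.1  0.1]
blue c -118.4 182.1 size 67 51 head -78.7 
blue c -76.2 -0.3 size 150 67 head -0.0 
blue c -814.1 322.5 size 124 91 head 67.0 
turn [-23.8 -17.  106.3] shift now [374.5 219.1 155.9] after turn [  80.4 -453.6  -17.7]
blue c 721.5 -210.0 size 92 63 head 29.4 
blue c 485.2 -271.6 size 174 91 head -85.4 
blue c 893.2 527.3 size 151 128 head -22.0
```

View pics/w9.png

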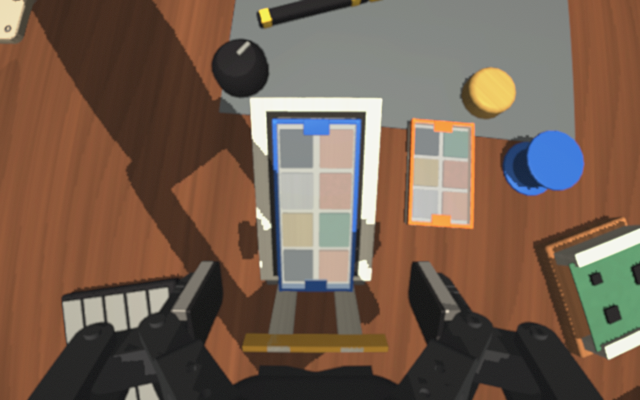

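```bash

python3 -m jog '[[0,0,0,42,24,16,-1],[0,0,0,42,24,17,-1],[0,0,0,42,24,17,-1],[0,0,0,42,24,17,-1],[0,0,0,42,24,17,-1]]'
python3 -m jog '[[0,0,0,42,24,18,-1],[0,0,0,42,24,18,-1],[0,0,0,42,25,18,-1],[0,0,0,38,26,18,-1],[0,0,0,0,0,0,-1]]'
python3 -c "
from h import *
st();plan((670,107,180),(180,0,167))"
```

```text
time: 21.3
tool_pos: [586.3, -85.1, 195.4]
tcp_rot: [-179.9, -25.1, 95.3]
ft_force: [0.6, -0.6, 0.1]
finger_gap: 85.3
grip_force: 0.0
time: 21.8
tool_pos: [666.4, 101.9, 199.3]
tcp_rot: [-179.9, -25.1, 95.7]
ft_force: [0.2, -0.4, 0.0]
finger_gap: 85.0
grip_force: 0.0
t 21.8 p [666.4 101.9 199.3] rpy [-179.9  -25.1   95.7] f [ 0.2 -0.4  0. ] gap 85.0 grip 0.0 q [ -9.  22.  75.  24.  90. -16.]
turn [ 15.6 -21.8 -70.1] shift now [-3.9  4.2 19.5] after turn [-2.4  5.8 19.3]
```

```bash

python3 -m jog '[[1.7,-2.4,-7.8,0,0,0,-1],[1.7,-2.4,-7.8,0,0,0,-1],[1.7,-2.4,-7.8,0,0,0,-1],[1.7,-2.4,-7.8,0,0,0,-1],[1.7,-2.4,-7.8,0,0,0,-1]]'
python3 -m jog '[[1.7,-2.4,-7.8,0,0,0,-1],[1.7,-2.4,-7.8,0,0,0,-1],[1.7,-2.4,-7.8,0,0,0,-1],[2,-2.6,-7.7,0,0,0,-1],[0,0,0,0,0,0,-1]]'
python3 -m jog '[[0,0,0,0,0,0,-1],[0,0,0,0,0,0,-1]]'
python3 - <<'E'
from h import *
st(); d=snap('wrist','w10.png'); cases(d,'blue'); cases(d,'orange')
plan((671,107,-2),(180,0,167))
E
```

```text
time: 22.3
tool_pos: [665.7, 94.8, 199.1]
tcp_rot: [175.9, -11.0, 136.1]
ft_force: [-0.7, 0.3, 0.5]
finger_gap: 85.3
grip_force: 0.0
time: 22.8
tool_pos: [665.1, 96.2, 199.5]
tcp_rot: [-179.9, 0.2, 166.8]
ft_force: [0.2, 0.4, 0.5]
finger_gap: 85.5
grip_force: 0.0
time: 23.0
tool_pos: [666.1, 94.6, 199.9]
tcp_rot: [-179.9, 0.2, 166.4]
ft_force: [-0.6, -0.1, -0.8]
finger_gap: 85.3
grip_force: 0.0
t 23.0 p [666.1  94.6 199.9] rpy [-179.9    0.2  166.4] f [-0.6 -0.1 -0.8] gap 85.3 grip 0.0 q [  4.  19.  75.  -0.  86. -73.]
blue c 717.3 -222.3 size 109 63 head -65.5 
blue c 670.6 108.0 size 150 66 head -12.8 
orange c 766.5 -174.9 size 133 74 head -67.6 
orange c 744.6 -282.3 size 110 71 head 44.2 CUT
orange c 820.3 175.2 size 537 227 head -88.2 CUT
orange c 614.2 -239.4 size 160 142 head 0.1 CUT
orange c 656.2 401.8 size 73 30 head 79.7 CUT
orange c 660.5 250.0 size 110 67 head 14.9 
orange c 589.6 400.9 size 67 50 head 87.5 CUT
turn [-0.1  0.2 -0.6] shift now [ -1.   13.5 201.9] after turn [ -1.8  13.3 201.9]
```

```bash

python3 -m jog '[[-0.1,0.2,-0.7,-1,14,40,-1],[0,0,0,0,0,45,-1],[0,0,0,0,0,45,-1],[0,0,0,0,0,45,-1],[0,0,0,0,0,0,-1]]'
python3 -m jog '[[0,0,0,0,0,0,-1],[0,0,0,0,0,0,-1]]'
python3 -c "
from h import *
st();plan((670.6,108,-2),(180,0,167.2))"
```

```text
time: 23.55
tool_pos: [664.3, 107.2, 16.3]
tcp_rot: [-179.8, -0.8, 167.1]
ft_force: [-2.1, -0.2, -0.8]
finger_gap: 85.3
grip_force: 0.0
time: 23.75
tool_pos: [673.4, 108.4, 29.1]
tcp_rot: [179.9, 0.3, 167.2]
ft_force: [1.3, 0.2, 0.8]
finger_gap: 85.4
grip_force: 0.0
t 23.8 p [673.4 108.4  29.1] rpy [179.9   0.3 167.2] f [1.3 0.2 0.8] gap 85.4 grip 0.0 q [  5.  29.  81.   0.  70. -72.]
turn [0.1 0.3 0. ] shift now [ 2.9 -1.1 31.1] after turn [ 2.7 -1.  31.1]
```

```bash

python3 -m jog '[[0,0,0,0,0,10,-1],[0,0,0,0,0,6,-1],[0,0,0,0,0,0,-1],[0,0,0,0,0,0,-1],[0,0,0,0,0,0,-1]]'
python3 -c "
from h import *
st();plan((670.6,108,-2),(180,0,167.2))"
```

```text
time: 24.25
tool_pos: [671.0, 108.5, 9.7]
tcp_rot: [180.0, 0.1, 167.3]
ft_force: [-0.2, 1.0, -0.1]
finger_gap: 85.3
grip_force: 0.0
t 24.2 p [671.  108.5   9.7] rpy [1.800e+02 1.000e-01 1.673e+02] f [-0.2  1.  -0.1] gap 85.3 grip 0.0 q [  5.  30.  81.  -0.  68. -72.]
turn [0.  0.1 0.1] shift now [ 0.3 -0.6 11.7] after turn [ 0.3 -0.6 11.7]
```

```bash

python3 -m jog '[[0,0,0,0,0,6,-1],[0,0,0,0,0,5,-1],[0,0,0,0,0,0,-1],[0,0,0,0,0,0,1],[0,0,0,0,0,0,1]]' 50
python3 -m jog '[[0,0,0,0,0,0,1],[0,0,0,0,0,0,1],[0,0,0,0,0,0,1],[0,0,0,0,0,0,1]]'
python3 -m jog '[[0,0,0,0,0,-20,1],[0,0,0,0,0,-40,1],[0,0,0,0,0,-50,1],[0,0,0,0,0,-50,1],[0,0,0,0,0,-40,1]]'
python3 -c "
from h import *
st();deckplan((-88,0,100))"
```

```text
time: 24.75
tool_pos: [671.3, 108.5, -1.0]
tcp_rot: [180.0, 0.1, 167.3]
ft_force: [1.1, -0.3, 0.1]
finger_gap: 64.2
grip_force: 56.8
time: 25.15
tool_pos: [671.1, 108.4, -1.3]
tcp_rot: [180.0, 0.1, 167.3]
ft_force: [0.6, 0.4, 1.4]
finger_gap: 64.2
grip_force: 57.1
time: 25.65
tool_pos: [670.9, 108.5, 201.7]
tcp_rot: [179.9, 0.2, 167.3]
ft_force: [1.5, 1.0, -0.7]
finger_gap: 64.6
grip_force: 56.9
t 25.6 p [670.9 108.5 201.7] rpy [179.9   0.2 167.3] f [ 1.5  1.  -0.7] gap 64.6 grip 56.9 q [  5.  20.  73.  -0.  86. -72.]
turn [-15.6  21.7  70.9] shift now [  84.9 -447.4   43.1] after turn [-380.7 -218.3 -129.2]
```

```bash

python3 -m jog '[[-1.7,2.4,7.9,0,0,0,1],[-1.7,2.4,7.9,0,0,0,1],[-1.7,2.4,7.9,0,0,0,1],[-1.7,2.4,7.9,0,0,0,1],[-1.7,2.4,7.9,0,0,0,1]]'
python3 -m jog '[[-1.7,2.4,7.9,0,0,0,1],[-1.8,2.4,7.9,0,0,0,1],[-1.8,2.4,7.9,0,0,0,1],[-1.8,2.4,7.8,0,0,0,1],[0,0,0,0,0,0,1]]'
python3 -m jog '[[0,0,0,-36,-21,-17,1],[0,0,0,-36,-21,-17,1],[0,0,0,-36,-21,-17,1],[0,0,0,-36,-21,-17,1],[0,0,0,-36,-21,-16,1]]'
python3 -m jog '[[0,0,0,-36,-21,-15,1],[0,0,0,-36,-21,-15,1],[0,0,0,-36,-21,-10,1],[0,0,0,-36,-21,-5,1],[0,0,0,-36,-20,0,1]]'
python3 -m jog '[[0,0,0,-15,-5,0,1],[0,0,0,0,0,0,1],[0,0,0,0,0,0,1],[0,0,0,0,0,0,1]]'
python3 -c "
from h import *
st();deckplan((-85,0,30)); deckpos()"
```

```text
time: 26.15
tool_pos: [670.5, 108.5, 197.9]
tcp_rot: [176.1, -14.0, 127.7]
ft_force: [-0.3, 0.2, -1.4]
finger_gap: 64.9
grip_force: 56.9
time: 26.65
tool_pos: [669.8, 107.1, 197.1]
tcp_rot: [-179.9, -24.9, 94.8]
ft_force: [0.3, 0.0, -1.1]
finger_gap: 64.8
grip_force: 56.9
time: 27.15
tool_pos: [582.8, -100.0, 199.3]
tcp_rot: [179.9, -24.7, 95.4]
ft_force: [0.8, -0.4, -0.3]
finger_gap: 64.3
grip_force: 56.9
time: 27.65
tool_pos: [495.7, -291.4, 164.9]
tcp_rot: [179.8, -24.7, 95.4]
ft_force: [0.2, -0.4, -0.7]
finger_gap: 64.8
grip_force: 56.9
time: 28.05
tool_pos: [493.3, -302.2, 158.7]
tcp_rot: [179.9, -24.8, 95.3]
ft_force: [0.5, -0.1, -0.6]
finger_gap: 64.7
grip_force: 56.9
t 28.1 p [ 493.3 -302.2  158.7] rpy [179.9 -24.8  95.3] f [ 0.5 -0.1 -0.6] gap 64.7 grip 56.9 q [-46.  24.  78.  15.  98. -52.]
turn [0.1 0.2 0.1] shift now [-9.2 -4.2 68. ] after turn [-9.4 -4.1 67.9]
deck tcp [-94.4   4.1  97.9] rot [ 0.1 -0.2  0.1]
```

```bash

python3 -m jog '[[0,0,0,-9,-4.5,30,1],[0,0,0,0,0,28,1],[0,0,0,0,0,14,1],[0,0,0,0,0,4,1],[0,0,0,0,0,0,1]]'
python3 -m jog '[[0,0,0,0,0,0,1],[0,0,0,0,0,0,1]]'
python3 -c "
from h import *
st();deckplan((-80,-0.3,18)); deckpos()"
```

```text
time: 28.55
tool_pos: [486.2, -279.5, 85.7]
tcp_rot: [179.9, -24.8, 95.2]
ft_force: [0.3, 1.2, -0.8]
finger_gap: 64.5
grip_force: 56.9
time: 28.75
tool_pos: [486.6, -281.1, 86.7]
tcp_rot: [179.8, -24.7, 95.1]
ft_force: [0.1, -0.3, -0.6]
finger_gap: 64.6
grip_force: 56.9
t 28.8 p [ 486.6 -281.1   86.7] rpy [179.8 -24.7  95.1] f [ 0.1 -0.3 -0.6] gap 64.6 grip 56.9 q [-45.  25.  84.  16.  91. -53.]
turn [ 0.2  0.3 -0.1] shift now [-3.6  0.3  5.6] after turn [-3.6  0.3  5.6]
deck tcp [-83.6  -0.6  23.6] rot [ 0.2 -0.3 -0.1]
```

```bash

python3 -m jog '[[0.2,0.3,0,-3,0.3,5,1],[0,0,0,-3,0,0,1],[0,0,0,0,0,0,1],[0,0,0,0,0,0,1]]'
python3 -c "
from h import *
st();deckpos()"
python3 -m jog '[[0,0,0,-2,0,0,1],[0,0,0,0,0,0,1]]'
python3 -m jog '[[0,0,0,-2,0,0,1],[0,0,0,0,0,0,1]]'
python3 -c "
from h import *
st(); deckpos()"
```

```text
time: 29.15
tool_pos: [486.2, -283.6, 77.9]
tcp_rot: [-179.8, -25.1, 95.0]
ft_force: [0.6, 0.1, -1.2]
finger_gap: 64.5
grip_force: 56.9
t 29.1 p [ 486.2 -283.6   77.9] rpy [-179.8  -25.1   95. ] f [ 0.6  0.1 -1.2] gap 64.5 grip 56.9 q [-46.  26.  83.  16.  91. -53.]
deck tcp [-77.7  -1.2  16.6] rot [-0.1  0.1 -0.1]
time: 29.35
tool_pos: [486.4, -285.2, 77.2]
tcp_rot: [-179.8, -25.1, 95.1]
ft_force: [0.2, -0.5, -1.0]
finger_gap: 64.9
grip_force: 56.9
time: 29.55
tool_pos: [486.3, -285.3, 76.9]
tcp_rot: [-179.8, -25.3, 95.1]
ft_force: [-2.2, 9.0, 5.2]
finger_gap: 64.6
grip_force: 57.1
t 29.6 p [ 486.3 -285.3   76.9] rpy [-179.8  -25.3   95.1] f [-2.2  9.   5.2] gap 64.6 grip 57.1 q [-46.  26.  83.  16.  91. -53.]
deck tcp [-75.7  -1.3  16.4] rot [-0.2  0.3 -0.1]
```

```bash

python3 -m jog '[[0,0,0,1,0.8,1,1],[0,0,0,0,0,0,1],[0,0,0,0,0,0,-1],[0,0,0,0,0,0,-1],[0,0,0,0,0,0,-1]]'
python3 -m jog '[[0,0,0,0,0,0,-1],[0,0,0,2,0,-20,-1],[0,0,0,5,0,-40,-1],[0,0,0,5,0,-40,-1],[0,0,0,5,0,-20,-1]]'
python3 -m jog '[[0,0,0,0,0,0,-1],[0,0,0,0,0,0,-1],[0,0,0,0,0,0,-1]]'
python3 - <<'E'
from h import *
st(); deckpos(); d=snap('wrist','w11.png'); cases(d,'blue',36,rackT(*RK)); cases(d,'orange')
plan((606,-231,150),(180,0,90))
E
```

```text
time: 30.05
tool_pos: [487.5, -285.8, 75.9]
tcp_rot: [-179.9, -25.1, 95.1]
ft_force: [-0.3, 0.6, 0.1]
finger_gap: 85.4
grip_force: 0.0
time: 30.55
tool_pos: [491.7, -323.0, 195.6]
tcp_rot: [180.0, -24.9, 95.1]
ft_force: [0.4, 0.2, 0.6]
finger_gap: 85.2
grip_force: 0.0
time: 30.85
tool_pos: [490.2, -320.2, 190.0]
tcp_rot: [-179.7, -25.2, 95.0]
ft_force: [-0.5, 0.5, -0.6]
finger_gap: 85.5
grip_force: 0.0
t 30.9 p [ 490.2 -320.2  190. ] rpy [-179.7  -25.2   95. ] f [-0.5  0.5 -0.6] gap 85.5 grip 0.0 q [-47.  24.  73.  15. 103. -52.]
deck tcp [-91.7  -0.6 133.8] rot [-0.2  0.2 -0.2]
blue c -121.9 171.0 size 62 47 head -77.9 
blue c -77.1 -0.5 size 151 67 head 0.1 
orange c 804.8 -418.4 size 90 63 head -3.0 CUT
orange c 412.4 -429.3 size 68 31 head -49.1 
orange c 408.3 -300.3 size 134 72 head -48.2 
orange c 234.7 -281.7 size 437 225 head -79.0 CUT
orange c 696.7 -215.5 size 529 304 head 76.7 CUT
orange c 328.2 -115.6 size 124 97 head -87.3 CUT
turn [ -1.4 -25.2   5. ] shift now [ 54.  123.6  69. ] after turn [ 89.1 115.9  39.8]
```

```bash
sed -i "s/'orange':\[((5,150,100)/'orange':[((6,190,190)/" h.py
python3 -m jog '[[-0.5,-8.4,1.7,0,0,0,-1],[-0.5,-8.4,1.7,0,0,0,-1],[-0.4,-8.4,1.6,0,0,0,-1],[0,0,0,30,39,4,-1],[0,0,0,30,39,4,-1]]'
python3 -m jog '[[0,0,0,29,38,2,-1],[0,0,0,0,0,0,-1],[0,0,0,0,0,0,-1],[0,0,0,0,0,0,-1]]'
python3 - <<'E'
from h import *
st(); d=snap('wrist','w12.png'); cases(d,'orange')
plan((608,-231,-2),(180,0,90))
E
```

```text
time: 31.4
tool_pos: [567.9, -258.9, 182.7]
tcp_rot: [180.0, 0.1, 89.9]
ft_force: [0.4, -0.5, 0.3]
finger_gap: 85.5
grip_force: 0.0
time: 31.8
tool_pos: [605.8, -232.3, 180.7]
tcp_rot: [180.0, 0.1, 90.0]
ft_force: [0.3, 0.3, -0.3]
finger_gap: 85.5
grip_force: 0.0
t 31.8 p [ 605.8 -232.3  180.7] rpy [1.8e+02 1.0e-01 9.0e+01] f [ 0.3  0.3 -0.3] gap 85.5 grip 0.0 q [-25.  16.  80.  -0.  83. -25.]
turn [ 0.   0.1 -0.1] shift now [  1.9   2.1 183.2] after turn [  1.7   2.2 183.2]
```

```bash
python3 - <<'E'
from h import *
d=load('w12.png'); h=cv2.cvtColor(d['pixels'],cv2.COLOR_RGB2HSV)
c=proj(d,(608,-231,18)); print(c)
for lo in [(6,190,190),(5,200,150),(5,210,120),(5,170,180)]:
    RNG['orange']=[(lo,(18,255,255))]; print(lo); cases(d,'orange')
cv2.imwrite('pics/w12c.png',d['pixels'][::,120:520,::-1])
E
```

```text
[316.85238392 174.2356157 ]
(6, 190, 190)
(5, 200, 150)
(5, 210, 120)
(5, 170, 180)
orange c 611.9 -249.5 size 71 68 head -88.7
```

View pics/w12c.png

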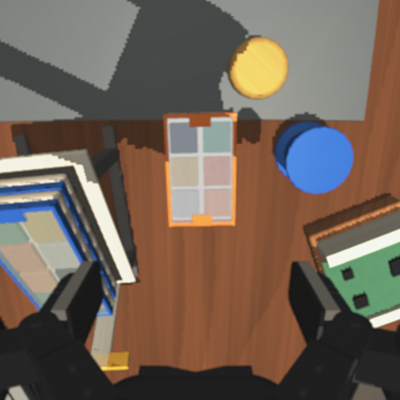

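```bash
python3 - <<'E'
from h import *
d=load('w12.png')
P=np.array([onz(d,a+120,b,18)[:2] for a,b in [(164,114),(237,114),(235,226),(169,226)]]); ax=P[:2].mean(0)-P[2:].mean(0); print(P.mean(0).round(1),np.degrees(np.arctan2(ax[1],ax[0])).round(1),np.linalg.norm(ax).round())
E
python3 -m jog '[[0,0,0,0,0,40,-1],[0,0,0,0,0,45,-1],[0,0,0,0,0,40,-1],[0,0,0,0,0,25,-1],[0,0,0,0,0,10,-1]]'
python3 -m jog '[[0,0,0,0,0,0,-1],[0,0,0,0,0,0,-1],[0,0,0,0,0,0,-1]]'
python3 -c "
from h import *
st();plan((608,-231,-2),(180,0,90))"
```

```text
[ 612.3 -229.7] 91.1 110.0
time: 32.35
tool_pos: [607.2, -234.0, 21.1]
tcp_rot: [179.8, 0.1, 89.9]
ft_force: [9.6, 0.8, 6.6]
finger_gap: 85.2
grip_force: 1.5
time: 32.65
tool_pos: [607.1, -233.5, 22.6]
tcp_rot: [179.8, 0.1, 89.9]
ft_force: [1.8, -1.2, 0.5]
finger_gap: 85.3
grip_force: 0.1
t 32.6 p [ 607.1 -233.5   22.6] rpy [1.798e+02 1.000e-01 8.990e+01] f [ 1.8 -1.2  0.5] gap 85.3 grip 0.1 q [-26.  25.  87.  -0.  68. -25.]
turn [ 0.2  0.1 -0.1] shift now [ 2.6  0.8 24.6] after turn [ 2.5  0.9 24.6]
```

```bash

python3 -m jog '[[0.2,0.1,0,0,5,-5,-1],[0,0,0,3,0,0,-1],[0,0,0,0,0,8,-1],[0,0,0,0,0,0,-1],[0,0,0,0,0,0,-1]]'
python3 -c "
from h import *
st();plan((612.3,-230,-2),(180,0,90))"
```

```text
time: 33.15
tool_pos: [611.3, -228.8, 17.8]
tcp_rot: [-179.8, -0.1, 90.0]
ft_force: [-0.9, 0.6, -0.2]
finger_gap: 85.4
grip_force: 0.0
t 33.1 p [ 611.3 -228.8   17.8] rpy [-1.798e+02 -1.000e-01  9.000e+01] f [-0.9  0.6 -0.2] gap 85.4 grip 0.0 q [-25.  26.  86.  -0.  68. -25.]
turn [-0.2 -0.1 -0. ] shift now [-1.2  1.1 19.8] after turn [-1.2  1.  19.8]
```

```bash

python3 -m jog '[[-0.2,0,0,5,1,10,-1],[0,0,0,4,0,8,-1],[0,0,0,0,0,1,-1],[0,0,0,0,0,0,-1],[0,0,0,0,0,0,-1]]'
python3 -m jog '[[0,0,0,0,0,0,1],[0,0,0,0,0,0,1],[0,0,0,0,0,0,1],[0,0,0,0,0,0,1],[0,0,0,0,0,0,1]]' 50
python3 -m jog '[[0,0,0,0,0,-10,1],[0,0,0,0,0,-30,1],[0,0,0,0,0,-50,1],[0,0,0,0,0,-50,1],[0,0,0,0,0,-50,1]]'
python3 -c "
from h import *
st();deckplan((-80,-0.5,110))"
```

```text
time: 33.65
tool_pos: [613.3, -220.3, -0.0]
tcp_rot: [179.9, -0.0, 90.0]
ft_force: [0.2, -0.3, 0.2]
finger_gap: 85.5
grip_force: 0.0
time: 34.15
tool_pos: [613.8, -220.7, 0.8]
tcp_rot: [179.8, 0.0, 90.0]
ft_force: [0.1, 0.4, 6.1]
finger_gap: 64.7
grip_force: 56.7
time: 34.65
tool_pos: [612.0, -220.0, 191.6]
tcp_rot: [179.9, -0.0, 90.0]
ft_force: [0.4, -0.3, -0.1]
finger_gap: 64.6
grip_force: 56.0
t 34.6 p [ 612.  -220.   191.6] rpy [179.9  -0.   90. ] f [ 0.4 -0.3 -0.1] gap 64.6 grip 56.0 q [-24.  16.  79.   0.  84. -24.]
turn [ 1.2 24.9 -5.1] shift now [-100.8 -121.6   27.9] after turn [ -92.8 -130.2  -12.3]
```

```bash

python3 -m jog '[[0.4,8.3,-1.7,0,0,0,1],[0.4,8.3,-1.7,0,0,0,1],[0.4,8.3,-1.7,0,0,0,1],[0,0,0,-10,-33,-6,1],[0,0,0,-20,-33,-6,1]]'
python3 -m jog '[[0,0,0,-30,-33,0,1],[0,0,0,-33,-31,0,1],[0,0,0,0,0,0,1],[0,0,0,0,0,0,1],[0,0,0,0,0,0,1]]'
python3 -c "
from h import *
st();deckplan((-76,-0.5,50));deckpos()"
```

```text
time: 35.15
tool_pos: [548.4, -258.2, 184.4]
tcp_rot: [-179.8, -25.2, 95.1]
ft_force: [0.3, -1.0, -0.4]
finger_gap: 64.6
grip_force: 56.0
time: 35.65
tool_pos: [492.0, -320.6, 161.9]
tcp_rot: [179.9, -24.9, 95.2]
ft_force: [0.2, 0.3, -1.2]
finger_gap: 64.4
grip_force: 56.0
t 35.6 p [ 492.  -320.6  161.9] rpy [179.9 -24.9  95.2] f [ 0.2  0.3 -1.2] gap 64.4 grip 56.0 q [-47.  25.  75.  15. 100. -53.]
turn [0.1 0.1 0. ] shift now [-3.3 -1.7 58.6] after turn [-3.4 -1.6 58.6]
deck tcp [-79.4   1.1 108.6] rot [ 0.1 -0.1  0. ]
```

```bash

python3 -m jog '[[0,0,0,-3,-1.6,25,1],[0,0,0,0,0,25,1],[0,0,0,0,0,13,1],[0,0,0,0,0,5,1],[0,0,0,0,0,0,1]]'
python3 -m jog '[[0,0,0,0,0,0,1],[0,0,0,0,0,0,1]]'
python3 -c "
from h import *
st();deckpos()"
```

```text
time: 36.15
tool_pos: [487.8, -294.6, 98.6]
tcp_rot: [180.0, -24.9, 95.3]
ft_force: [0.2, -0.2, -0.6]
finger_gap: 64.5
grip_force: 56.0
time: 36.35
tool_pos: [488.2, -296.3, 99.8]
tcp_rot: [179.9, -24.8, 95.2]
ft_force: [0.5, -0.3, -0.6]
finger_gap: 64.8
grip_force: 56.0
t 36.4 p [ 488.2 -296.3   99.8] rpy [179.9 -24.8  95.2] f [ 0.5 -0.3 -0.6] gap 64.8 grip 56.0 q [-46.  26.  81.  15.  93. -53.]
deck tcp [-75.3  -0.4  41.9] rot [ 0.1 -0.2  0. ]
```

```bash

python3 -m jog '[[0,0,0,-3,0,3,1],[0,0,0,-3,0,1.5,1],[0,0,0,0,0,0,1],[0,0,0,0,0,0,1]]'
python3 -m jog '[[0,0,0,-2,0,0,1],[0,0,0,0,0,0,1]]'
python3 -m jog '[[0,0,0,-1,0,0,1],[0,0,0,0,0,0,1]]'
python3 -c "
from h import *
st();deckpos()"
```

```text
time: 36.75
tool_pos: [488.0, -299.5, 92.2]
tcp_rot: [179.9, -24.9, 95.2]
ft_force: [-0.2, -1.4, 2.2]
finger_gap: 64.4
grip_force: 56.4
time: 36.95
tool_pos: [488.2, -301.1, 91.4]
tcp_rot: [179.9, -24.9, 95.2]
ft_force: [-0.6, -0.2, 6.1]
finger_gap: 64.2
grip_force: 56.6
time: 37.15
tool_pos: [488.3, -301.9, 91.2]
tcp_rot: [179.9, -24.9, 95.2]
ft_force: [-0.6, -0.8, 5.9]
finger_gap: 64.3
grip_force: 56.7
t 37.1 p [ 488.3 -301.9   91.2] rpy [179.9 -24.9  95.2] f [-0.6 -0.8  5.9] gap 64.3 grip 56.7 q [-47.  27.  81.  15.  92. -54.]
deck tcp [-66.6  -0.8  36.4] rot [ 0.1 -0.1  0. ]
```

```bash

python3 -m jog '[[0,0,0,-1,0,-0.5,1],[0,0,0,0,0,0,1]]'
python3 -m jog '[[0,0,0,-1,0,0,1],[0,0,0,0,0,0,1]]'
python3 -m jog '[[0,0,0,-1,0,0,1],[0,0,0,0,0,0,1]]'
python3 -c "
from h import *
st();deckpos()"
```

```text
time: 37.35
tool_pos: [488.2, -302.9, 90.7]
tcp_rot: [179.9, -24.9, 95.2]
ft_force: [0.5, -0.6, 3.6]
finger_gap: 64.5
grip_force: 56.5
time: 37.55
tool_pos: [488.3, -303.7, 90.3]
tcp_rot: [179.9, -24.9, 95.2]
ft_force: [1.4, -0.1, 3.7]
finger_gap: 64.4
grip_force: 56.5
time: 37.75
tool_pos: [488.3, -304.3, 90.0]
tcp_rot: [180.0, -25.0, 95.2]
ft_force: [-0.6, 2.7, 4.7]
finger_gap: 64.4
grip_force: 56.5
t 37.8 p [ 488.3 -304.3   90. ] rpy [180.  -25.   95.2] f [-0.6  2.7  4.7] gap 64.4 grip 56.5 q [-47.  27.  80.  15.  92. -54.]
deck tcp [-63.9  -1.   36.4] rot [ 0. -0.  0.]
```

```bash

python3 -m jog '[[0,0,0,-1.5,0,0,1],[0,0,0,0,0,0,1]]'
python3 -c "
from h import *
st();deckpos()"
python3 -m jog '[[0,0,0,0.5,0.5,0,1],[0,0,0,0,0,0,1],[0,0,0,0,0,0,-1],[0,0,0,0,0,0,-1],[0,0,0,0,0,0,-1]]'
python3 -m jog '[[0,0,0,0,0,0,-1],[0,0,0,2,0,-20,-1],[0,0,0,5,0,-40,-1],[0,0,0,10,0,-40,-1],[0,0,0,5,0,-10,-1]]'
python3 -m jog '[[0,0,0,0,0,0,-1],[0,0,0,0,0,0,-1],[0,0,0,0,0,0,-1]]'
python3 - <<'E'
from h import *
st(); deckpos(); d=snap('wrist','w13.png'); cases(d,'orange',54,rackT(*RK)); cases(d,'blue',36,rackT(*RK))
RNG['orange']=[((5,150,100),(16,255,255))]; cases(d,'orange',54,rackT(*RK))
plan((660.5,250,200),(180,0,195))
E
```

```text
time: 37.95
tool_pos: [488.4, -304.4, 90.0]
tcp_rot: [180.0, -25.1, 95.2]
ft_force: [-1.7, 8.0, 10.8]
finger_gap: 65.0
grip_force: 56.8
t 38.0 p [ 488.4 -304.4   90. ] rpy [180.  -25.1  95.2] f [-1.7  8.  10.8] gap 65.0 grip 56.8 q [-47.  27.  80.  15.  93. -54.]
deck tcp [-63.9  -1.   36.4] rot [0.  0.1 0. ]
time: 38.45
tool_pos: [488.6, -305.4, 88.8]
tcp_rot: [180.0, -24.9, 95.2]
ft_force: [0.1, -0.4, -0.2]
finger_gap: 85.2
grip_force: 0.0
time: 38.95
tool_pos: [492.7, -334.3, 203.7]
tcp_rot: [179.6, -24.6, 95.3]
ft_force: [-0.1, 0.1, 1.2]
finger_gap: 85.3
grip_force: 0.0
time: 39.25
tool_pos: [490.4, -330.7, 196.1]
tcp_rot: [-179.9, -25.1, 95.2]
ft_force: [-0.2, -0.5, -0.2]
finger_gap: 85.2
grip_force: 0.0
t 39.2 p [ 490.4 -330.7  196.1] rpy [-179.9  -25.1   95.2] f [-0.2 -0.5 -0.2] gap 85.2 grip 0.0 q [-48.  25.  72.  15. 103. -52.]
deck tcp [-84.8  -1.4 143.7] rot [-0.1  0.1 -0. ]
blue c -119.7 172.2 size 62 48 head -74.8 
blue c -130.5 -0.5 size 67 42 head 90.0 
orange c 56.1 -80.3 size 79 34 head 24.1 
orange c -65.1 -58.1 size 107 55 head 28.0 
orange c -13.1 -201.9 size 399 168 head -19.7 CUT
orange c -19.6 122.0 size 365 324 head 18.7 CUT
orange c -190.1 -78.3 size 63 52 head -1.9 CUT
turn [ 21.8 -18.4 -98. ] shift now [511.6 221.9 235. ] after turn [-314.6  516.9   -3.8]
```

```bash

python3 -m jog '[[0,0,0,42,18,16,-1],[0,0,0,42,18,18,-1],[0,0,0,42,18,19,-1],[0,0,0,42,18,19,-1],[0,0,0,42,18,19,-1]]'
python3 -m jog '[[0,0,0,42,18,19,-1],[0,0,0,42,18,19,-1],[0,0,0,42,18,19,-1],[0,0,0,42,18,19,-1],[0,0,0,42,18,19,-1]]'
python3 -m jog '[[0,0,0,42,18,19,-1],[0,0,0,42,18,19,-1],[0,0,0,0,0,0,-1]]'
python3 -c "
from h import *
st();plan((670,252,200),(180,0,15))"
```

```text
time: 39.8
tool_pos: [559.7, -93.4, 203.0]
tcp_rot: [-179.9, -25.0, 95.1]
ft_force: [0.6, -0.8, -0.3]
finger_gap: 85.6
grip_force: 0.0
time: 40.3
tool_pos: [628.3, 144.2, 205.3]
tcp_rot: [-179.9, -24.9, 95.1]
ft_force: [0.9, -1.1, 0.1]
finger_gap: 85.2
grip_force: 0.0
time: 40.6
tool_pos: [655.2, 243.5, 206.2]
tcp_rot: [-179.9, -25.0, 95.5]
ft_force: [-0.4, -0.1, -0.4]
finger_gap: 85.4
grip_force: 0.0
t 40.6 p [655.2 243.5 206.2] rpy [-179.9  -25.    95.5] f [-0.4 -0.1 -0.4] gap 85.4 grip 0.0 q [ 3. 21. 76. 25. 85. -5.]
turn [-17.6 -20.7  79.1] shift now [ 3.7 15.6  8.6] after turn [16.5 -4.3  6.2]
```

```bash

python3 -m jog '[[-1.7,-2.1,7.9,0,0,0,-1],[-1.7,-2.1,7.9,0,0,0,-1],[-1.7,-2.1,7.9,0,0,0,-1],[-1.7,-2.1,7.9,0,0,0,-1],[-1.7,-2.1,7.9,0,0,0,-1]]'
python3 -m jog '[[-1.8,-2.1,7.9,0,0,0,-1],[-1.8,-2.1,7.9,0,0,0,-1],[-1.8,-2.1,7.9,0,0,0,-1],[-1.8,-2.1,7.9,0,0,0,-1],[-1.8,-2.0,7.9,0,0,0,-1]]'
python3 -m jog '[[0,0,0,16,-4,0,-1],[0,0,0,0,0,0,-1],[0,0,0,0,0,0,-1],[0,0,0,0,0,0,-1]]'
python3 - <<'E'
from h import *
st(); d=snap('wrist','w14.png'); cases(d,'orange')
RNG['orange']=[((5,150,120),(16,255,255))]; cases(d,'orange')
plan((670,252.5,0),(180,0,15))
E
```

```text
time: 41.1
tool_pos: [655.6, 236.3, 206.3]
tcp_rot: [-175.1, -12.0, 53.7]
ft_force: [-0.3, 0.4, -0.7]
finger_gap: 85.6
grip_force: 0.0
time: 41.6
tool_pos: [655.6, 236.5, 206.4]
tcp_rot: [179.6, 0.4, 14.6]
ft_force: [0.5, 0.6, -0.4]
finger_gap: 85.0
grip_force: 0.0
time: 42.0
tool_pos: [670.3, 244.3, 207.0]
tcp_rot: [179.7, 0.3, 14.9]
ft_force: [-0.0, 0.0, 0.6]
finger_gap: 85.4
grip_force: 0.0
t 42.0 p [670.3 244.3 207. ] rpy [179.7   0.3  14.9] f [-0.   0.   0.6] gap 85.4 grip 0.0 q [16. 26. 66. -0. 89. 91.]
orange c 692.5 258.5 size 65 46 head -75.1 
orange c 654.6 495.8 size 127 24 head -86.9 
turn [ 0.3  0.2 -0.1] shift now [  2.5  -9.3 207.3] after turn [  1.7  -8.  207.4]
```

```bash

python3 -m jog '[[0.3,0.2,0,2,-8,45,-1],[0,0,0,0,0,50,-1],[0,0,0,0,0,45,-1],[0,0,0,0,0,30,-1],[0,0,0,0,0,10,-1]]'
python3 -m jog '[[0,0,0,0,0,0,-1],[0,0,0,0,0,0,-1],[0,0,0,0,0,0,-1]]'
python3 -c "
from h import *
st();plan((671,252.7,-1),(180,0,15))"
```

```text
time: 42.55
tool_pos: [667.2, 251.4, 22.5]
tcp_rot: [180.0, 0.4, 14.9]
ft_force: [-0.7, -0.8, 0.4]
finger_gap: 85.3
grip_force: 0.0
time: 42.85
tool_pos: [673.1, 253.4, 31.3]
tcp_rot: [180.0, -0.3, 14.9]
ft_force: [-0.3, 0.3, -0.2]
finger_gap: 85.5
grip_force: 0.0
t 42.9 p [673.1 253.4  31.3] rpy [180.   -0.3  14.9] f [-0.3  0.3 -0.2] gap 85.5 grip 0.0 q [17. 34. 74. -0. 72. 92.]
turn [ 0.  -0.3 -0.1] shift now [-2.3  0.1 32.3] after turn [-2.2  0.1 32.3]
```

```bash

python3 -m jog '[[0,-0.3,0,-1,0,15,-1],[0,0,0,0,0,10,-1],[0,0,0,0,0,4,-1],[0,0,0,0,0,0,-1],[0,0,0,0,0,0,-1]]'
python3 -c "
from h import *
st()"
python3 -m jog '[[0,0,0,0,0,1,-1],[0,0,0,0,0,0,1],[0,0,0,0,0,0,1],[0,0,0,0,0,0,1],[0,0,0,0,0,0,1]]' 50
python3 -m jog '[[0,0,0,0,0,0,1],[0,0,0,0,0,0,1]]'
python3 -m jog '[[0,0,0,0,0,-10,1],[0,0,0,0,0,-30,1],[0,0,0,0,0,-50,1],[0,0,0,0,0,-50,1],[0,0,0,0,0,-50,1]]'
python3 -c "
from h import *
st();deckplan((-80,-0.5,130))"
```

```text
time: 43.35
tool_pos: [669.6, 252.5, -1.7]
tcp_rot: [180.0, 0.3, 14.9]
ft_force: [-0.3, -0.2, 1.2]
finger_gap: 85.4
grip_force: 0.0
t 43.4 p [669.6 252.5  -1.7] rpy [180.    0.3  14.9] f [-0.3 -0.2  1.2] gap 85.4 grip 0.0 q [17. 36. 74. -0. 70. 92.]
time: 43.85
tool_pos: [670.4, 252.7, -1.5]
tcp_rot: [180.0, 0.2, 14.9]
ft_force: [-0.1, -0.1, 4.8]
finger_gap: 64.8
grip_force: 57.2
time: 44.05
tool_pos: [670.4, 252.8, -1.5]
tcp_rot: [180.0, 0.2, 14.9]
ft_force: [-0.5, 0.5, 5.6]
finger_gap: 65.0
grip_force: 57.4
time: 44.55
tool_pos: [669.8, 252.6, 189.2]
tcp_rot: [180.0, 0.4, 14.9]
ft_force: [1.3, 0.4, -1.1]
finger_gap: 64.8
grip_force: 56.6
t 44.5 p [669.8 252.6 189.2] rpy [180.    0.4  14.9] f [ 1.3  0.4 -1.1] gap 64.8 grip 56.6 q [17. 27. 66. -0. 87. 92.]
turn [ 17.3  21.1 -79. ] shift now [-322.1  516.3   10. ] after turn [-513.6 -230.7 -231.1]
```

```bash

python3 -m jog '[[1.7,2.1,-7.9,0,0,0,1],[1.7,2.1,-7.9,0,0,0,1],[1.7,2.1,-7.9,0,0,0,1],[1.7,2.1,-7.9,0,0,0,1],[1.7,2.1,-7.9,0,0,0,1]]'
python3 -m jog '[[1.7,2.1,-7.9,0,0,0,1],[1.7,2.1,-7.9,0,0,0,1],[1.8,2.1,-7.9,0,0,0,1],[1.8,2.1,-7.9,0,0,0,1],[1.8,2.2,-7.9,0,0,0,1]]'
python3 -m jog '[[0,0,0,-35,-17,-20,1],[0,0,0,-40,-18,-20,1],[0,0,0,-40,-18,-18,1],[0,0,0,-40,-18,-18,1],[0,0,0,-40,-18,-18,1]]'
python3 -m jog '[[0,0,0,-40,-18,-18,1],[0,0,0,-40,-18,-18,1],[0,0,0,-40,-18,-18,1],[0,0,0,-40,-18,-18,1],[0,0,0,-40,-18,-18,1]]'
python3 -m jog '[[0,0,0,-40,-18,-18,1],[0,0,0,-40,-18,-18,1],[0,0,0,-25,-10,-8,1],[0,0,0,0,0,0,1],[0,0,0,0,0,0,1]]'
python3 -c "
from h import *
st();deckplan((-76,-0.5,65));deckpos()"
```

```text
time: 45.05
tool_pos: [670.0, 252.9, 187.7]
tcp_rot: [-175.4, -12.3, 54.4]
ft_force: [-0.3, -0.6, -1.0]
finger_gap: 64.5
grip_force: 56.7
time: 45.55
tool_pos: [670.1, 252.6, 187.7]
tcp_rot: [180.0, -25.0, 95.6]
ft_force: [-0.0, 1.2, -1.7]
finger_gap: 64.8
grip_force: 56.7
time: 46.05
tool_pos: [600.6, 27.6, 190.6]
tcp_rot: [-179.9, -25.0, 95.2]
ft_force: [-0.5, -0.2, -1.7]
finger_gap: 65.0
grip_force: 56.7
time: 46.55
tool_pos: [531.0, -199.0, 188.0]
tcp_rot: [-179.9, -25.0, 95.2]
ft_force: [0.7, 0.3, -1.8]
finger_gap: 64.8
grip_force: 56.7
time: 47.05
tool_pos: [496.3, -315.1, 183.2]
tcp_rot: [-179.9, -25.0, 95.1]
ft_force: [0.0, 0.3, -1.3]
finger_gap: 64.8
grip_force: 56.7
t 47.0 p [ 496.3 -315.1  183.2] rpy [-179.9  -25.    95.1] f [ 0.   0.3 -1.3] gap 64.8 grip 56.7 q [-47.  24.  74.  15. 102. -51.]
turn [-0.  -0.  -0.1] shift now [-17.   -6.4  60.7] after turn [-17.   -6.4  60.7]
deck tcp [-93.    5.9 125.7] rot [-0.   0.  -0.1]
```

```bash

python3 -m jog '[[0,0,0,-9,-3,25,1],[0,0,0,-8,-3.4,22,1],[0,0,0,0,0,14,1],[0,0,0,0,0,6,1],[0,0,0,0,0,0,1]]'
python3 -m jog '[[0,0,0,0,0,0,1],[0,0,0,0,0,0,1]]'
python3 -c "
from h import *
st();deckpos()"
```

```text
time: 47.55
tool_pos: [489.3, -301.1, 115.4]
tcp_rot: [-179.9, -25.0, 95.3]
ft_force: [-0.1, 0.2, -1.4]
finger_gap: 64.4
grip_force: 56.7
time: 47.75
tool_pos: [490.0, -303.2, 117.1]
tcp_rot: [179.9, -24.9, 95.3]
ft_force: [0.3, -0.1, -0.7]
finger_gap: 64.9
grip_force: 56.7
t 47.8 p [ 490.  -303.2  117.1] rpy [179.9 -24.9  95.3] f [ 0.3 -0.1 -0.7] gap 64.9 grip 56.7 q [-46.  26.  80.  15.  95. -53.]
deck tcp [-76.2   0.7  60.5] rot [ 0.  -0.1  0.1]
```

```bash

python3 -m jog '[[0,0,0,-3,-0.7,4,1],[0,0,0,-3,0,3,1],[0,0,0,0,0,0,1],[0,0,0,0,0,0,1]]'
python3 -m jog '[[0,0,0,-2,0,0,1],[0,0,0,0,0,0,1]]'
python3 -c "
from h import *
deckpos()"
python3 -m jog '[[0,0,0,-1.5,0,0,1],[0,0,0,0,0,0,1]]'
python3 -m jog '[[0,0,0,-1.5,0,0,1],[0,0,0,0,0,0,1]]'
python3 -c "
from h import *
st();deckpos()"
```

```text
time: 48.15
tool_pos: [488.8, -305.7, 106.7]
tcp_rot: [-180.0, -24.9, 95.2]
ft_force: [1.3, -1.8, 0.5]
finger_gap: 64.6
grip_force: 56.9
time: 48.35
tool_pos: [488.9, -307.3, 106.0]
tcp_rot: [-180.0, -25.0, 95.2]
ft_force: [-0.6, -0.1, 0.7]
finger_gap: 64.7
grip_force: 57.1
deck tcp [-68.   -0.7  52.2] rot [-0. -0.  0.]
time: 48.55
tool_pos: [489.1, -308.5, 105.4]
tcp_rot: [-180.0, -25.0, 95.2]
ft_force: [-0.2, 0.0, 1.9]
finger_gap: 64.6
grip_force: 57.1
time: 48.75
tool_pos: [489.2, -309.3, 105.0]
tcp_rot: [-180.0, -25.0, 95.2]
ft_force: [-1.3, 2.7, 4.8]
finger_gap: 64.7
grip_force: 57.2
t 48.8 p [ 489.2 -309.3  105. ] rpy [-180.   -25.    95.2] f [-1.3  2.7  4.8] gap 64.7 grip 57.2 q [-47.  27.  79.  15.  94. -54.]
deck tcp [-65.7  -0.6  52.2] rot [-0.  0.  0.]
```

```bash

python3 -m jog '[[0,0,0,-1.5,0,0,1],[0,0,0,0,0,0,1]]'
python3 -c "
from h import *
deckpos()"
python3 -m jog '[[0,0,0,0.5,0,0,1],[0,0,0,0,0,0,1],[0,0,0,0,0,0,-1],[0,0,0,0,0,0,-1],[0,0,0,0,0,0,-1]]'
python3 -m jog '[[0,0,0,0,0,0,-1],[0,0,0,2,0,-20,-1],[0,0,0,10,0,-40,-1],[0,0,0,15,0,-40,-1],[0,0,0,15,0,-10,-1]]'
python3 -m jog '[[0,0,0,0,0,0,-1],[0,0,0,0,0,0,-1],[0,0,0,0,0,0,-1]]'
python3 - <<'E'
from h import *
st(); deckpos(); d=snap('wrist','w15.png'); t=snap('top','top3.png'); s=snap('scene','scene3.png')
a=cv2.resize(s['pixels'][150:250,130:250],(800,420))[:400,:600]
img=np.hstack([d['pixels'][:,180:460],cv2.resize(s['pixels'][160:250,130:260],(440,305))[:, :].copy() if 0 else cv2.copyMakeBorder(cv2.resize(s['pixels'][155:245,130:250],(440,330)),0,70,0,0,0)])
cv2.imwrite('pics/m15.png',img[:,:,::-1])
E
```

```text
time: 48.95
tool_pos: [489.2, -309.4, 105.0]
tcp_rot: [-180.0, -25.2, 95.3]
ft_force: [-2.8, 8.8, 10.8]
finger_gap: 64.7
grip_force: 57.5
deck tcp [-65.6  -0.7  52.2] rot [-0.1  0.2  0.1]
time: 49.45
tool_pos: [489.0, -310.7, 103.8]
tcp_rot: [-179.9, -25.0, 95.2]
ft_force: [-0.2, 0.4, -0.2]
finger_gap: 85.5
grip_force: 0.0
time: 49.95
tool_pos: [491.2, -321.3, 226.6]
tcp_rot: [179.8, -24.6, 95.3]
ft_force: [0.2, 0.1, 0.4]
finger_gap: 85.4
grip_force: 0.0
time: 50.25
tool_pos: [489.3, -318.2, 219.5]
tcp_rot: [-179.8, -25.1, 95.2]
ft_force: [-0.1, -0.3, 0.1]
finger_gap: 85.6
grip_force: 0.0
t 50.2 p [ 489.3 -318.2  219.5] rpy [-179.8  -25.1   95.2] f [-0.1 -0.3  0.1] gap 85.6 grip 0.0 q [-47.  23.  72.  15. 105. -51.]
deck tcp [-106.    -1.3  159.6] rot [-0.2  0.1 -0. ]
```

View pics/m15.png

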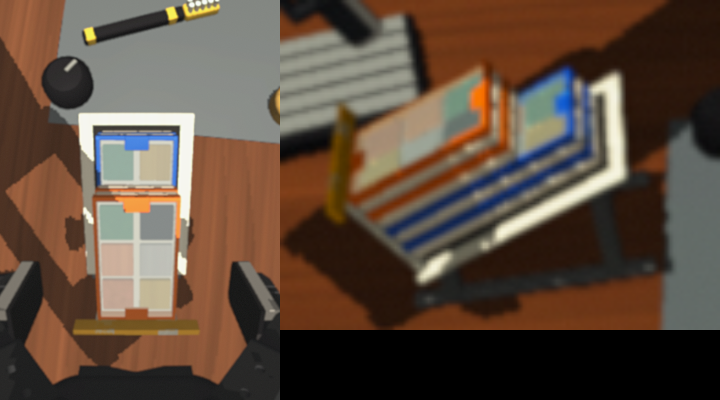

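```bash
cat >> h.py <<'E'
def brush(d,c,z=7,near=None,rad=130):
    "foot, head ends, centre and heading from the coloured parts on the plane z"
    m=mask(d,c); v,u=np.nonzero(m); P=np.array([onz(d,a,b,z)[:2] for a,b in zip(u,v)])
    if near is not None: P=P[np.linalg.norm(P-near,axis=1)<rad]
    if len(P)<20: print(c,'few px',len(P)); return
    mu=P.mean(0); w,V=np.linalg.eigh(np.cov((P-mu).T)); a=V[:,1]; a=a if a[0]>0 else -a
    t=(P-mu)@a; lo,hi=np.percentile(t,[1,99]); f=mu+a*lo
    cen=f+a*87.5; h=np.degrees(np.arctan2(a[1],a[0]))
    print(c,'n',len(P),'foot',f.round(1),'centre',cen.round(1),'head',round(h,1),'span',round(hi-lo),'w',round(4*w[0]**.5),'grasp+25',(f+a*112.5).round(1))
E
python3 - <<'E'
from h import *
for f in ('top3.png','top1.png'):
    t=load(f)
    for c,n in (('yellow',(490,-37)),('green',(490,75)),('red',(490,193))): brush(t,c,7,np.array(n))
plan((510,-30,220),(180,0,20))
E
```

```text
yellow n 55 foot [404.9 -67.9] centre [486.7 -36.9] head 20.7 span 131 w 19 grasp+25 [510.1 -28. ]
green n 43 foot [407.   91.2] centre [492.7  73.9] head -11.4 span 128 w 15 grasp+25 [517.2  69. ]
red n 51 foot [434.2 141.2] centre [519.8 159.2] head 11.9 span 130 w 17 grasp+25 [544.3 164.4]
yellow n 55 foot [404.9 -67.8] centre [486.7 -36.8] head 20.7 span 131 w 19 grasp+25 [510.1 -28. ]
green n 39 foot [406.9  91.2] centre [492.7  73.8] head -11.4 span 128 w 15 grasp+25 [517.2  68.9]
red n 52 foot [409.7 170.9] centre [494.7 191.9] head 13.8 span 130 w 17 grasp+25 [518.9 197.8]
turn [-16.6 -21.3  73.9] shift now [258.5  46.8 120.8] after turn [ 1.18e+02 -2.64e+02 -1.00e-01]
```

```bash

python3 -m jog '[[0,0,0,43,8,20,-1],[0,0,0,43,8,20,-1],[0,0,0,43,8,20,-1],[0,0,0,43,8,20,-1],[0,0,0,43,8,20,-1]]'
python3 -m jog '[[0,0,0,43,8,20,-1],[-1.7,-2.1,7.4,0,0,0,-1],[-1.7,-2.1,7.4,0,0,0,-1],[-1.7,-2.1,7.4,0,0,0,-1],[-1.7,-2.1,7.4,0,0,0,-1]]'
python3 -m jog '[[-1.7,-2.1,7.4,0,0,0,-1],[-1.7,-2.1,7.4,0,0,0,-1],[-1.6,-2.2,7.4,0,0,0,-1],[-1.6,-2.2,7.4,0,0,0,-1],[-1.6,-2.2,7.4,0,0,0,-1]]'
python3 -m jog '[[-1.6,-2.2,7.3,0,0,0,-1],[0,0,0,0,0,0,-1],[0,0,0,0,0,0,-1],[0,0,0,0,0,0,-1]]'
python3 - <<'E'
from h import *
st(); d=snap('wrist','w16.png'); brush(d,'yellow',7,np.array((487,-37))); brush(d,'green',7,np.array((492,74)))
plan((510,-28,1.5),(180,0,20.7))
E
```

```text
time: 50.9
tool_pos: [507.7, -77.2, 220.9]
tcp_rot: [-179.9, -25.0, 95.2]
ft_force: [0.7, 0.1, 0.8]
finger_gap: 85.4
grip_force: 0.0
time: 51.4
tool_pos: [511.4, -31.0, 221.0]
tcp_rot: [-175.9, -15.2, 63.7]
ft_force: [-0.3, 0.8, -0.5]
finger_gap: 85.1
grip_force: 0.0
time: 51.9
tool_pos: [511.5, -31.2, 221.3]
tcp_rot: [-178.6, -2.2, 26.9]
ft_force: [0.1, -0.0, 0.4]
finger_gap: 85.1
grip_force: 0.0
time: 52.3
tool_pos: [511.6, -31.3, 221.3]
tcp_rot: [-180.0, -0.0, 20.1]
ft_force: [-0.3, 0.4, -0.1]
finger_gap: 85.5
grip_force: 0.0
t 52.3 p [511.6 -31.3 221.3] rpy [-180.    -0.    20.1] f [-0.3  0.4 -0.1] gap 85.5 grip 0.0 q [ -9.  -6. 100.   0.  86.  61.]
yellow n 342 foot [400.8 -72. ] centre [482.6 -40.9] head 20.8 span 175 w 18 grasp+25 [506.  -32.1]
green n 459 foot [402.2  89.9] centre [487.6  71.1] head -12.4 span 174 w 20 grasp+25 [512.1  65.7]
turn [-0.  -0.  -0.6] shift now [ -0.4  -3.7 219.9] after turn [ -0.3  -3.8 219.9]
```

```bash

python3 -m jog '[[0,0,-0.6,-5,1,45,-1],[0,0,0,0,0,50,-1],[0,0,0,0,0,45,-1],[0,0,0,0,0,30,-1],[0,0,0,0,0,20,-1]]'
python3 -m jog '[[0,0,0,0,0,10,-1],[0,0,0,0,0,0,-1],[0,0,0,0,0,0,-1],[0,0,0,0,0,0,-1]]'
python3 -c "
from h import *
st();plan((506,-31.5,1.5),(180,0,20.8)); d=snap('wrist','w17.png'); brush(d,'yellow',7,np.array((487,-37)))"
```

```text
time: 52.85
tool_pos: [505.3, -34.1, 28.6]
tcp_rot: [-179.9, 0.2, 20.6]
ft_force: [-0.4, -0.0, -0.1]
finger_gap: 85.0
grip_force: 0.0
time: 53.25
tool_pos: [509.0, -34.2, 23.5]
tcp_rot: [179.9, -0.1, 20.6]
ft_force: [-0.7, 0.2, -0.4]
finger_gap: 85.0
grip_force: 0.0
t 53.2 p [509.  -34.2  23.5] rpy [ 1.799e+02 -1.000e-01  2.060e+01] f [-0.7  0.2 -0.4] gap 85.0 grip 0.0 q [-10.   6. 110.  -0.  64.  60.]
turn [ 0.1 -0.1 -0.2] shift now [-1.9 -3.6 22. ] after turn [-1.8 -3.6 22. ]
yellow n 1075 foot [499.7 -34.6] centre [581.9  -4.8] head 19.9 span 69 w 20 grasp+25 [605.4   3.7]
```

```bash

python3 -m jog '[[0,0,0,-2,-3,12,-1],[0,0,0,0,0,9,-1],[0,0,0,0,0,0,-1],[0,0,0,0,0,0,1],[0,0,0,0,0,0,1]]' 60
python3 -m jog '[[0,0,0,0,0,0,1],[0,0,0,0,0,0,1],[0,0,0,0,0,0,1],[0,0,0,0,0,0,1],[0,0,0,0,0,0,1]]'
python3 -m jog '[[0,0,0,0,0,-10,1],[0,0,0,0,0,-40,1],[0,0,0,0,0,-50,1],[0,0,0,0,0,-50,1],[0,0,0,0,0,-50,1]]'
python3 -m jog '[[0,0,0,0,0,-40,1],[0,0,0,0,0,0,1],[0,0,0,0,0,0,1]]'
python3 - <<'E'
from h import *
st()
# cup from both cameras: rough rim/top centre refined by bright-ness later
c=np.array([510,388]); h=np.degrees(np.arctan2(c[1],c[0])); print(h, np.linalg.norm(c))
plan((430,300,260),(180,0,h))
E
```

```text
time: 53.8
tool_pos: [504.7, -31.8, 0.8]
tcp_rot: [180.0, -0.0, 20.6]
ft_force: [-0.4, 0.1, -0.1]
finger_gap: 59.1
grip_force: 0.0
time: 54.3
tool_pos: [505.1, -31.9, 1.2]
tcp_rot: [179.9, -0.1, 20.6]
ft_force: [-1.0, -0.4, 4.8]
finger_gap: 14.3
grip_force: 59.8
time: 54.8
tool_pos: [503.8, -31.6, 203.1]
tcp_rot: [180.0, 0.0, 20.6]
ft_force: [1.1, -0.1, -0.8]
finger_gap: 14.6
grip_force: 59.2
time: 55.1
tool_pos: [505.1, -31.8, 242.3]
tcp_rot: [179.9, -0.1, 20.6]
ft_force: [-1.0, 0.4, -0.7]
finger_gap: 14.2
grip_force: 59.2
t 55.1 p [505.1 -31.8 242.3] rpy [ 1.799e+02 -1.000e-01  2.060e+01] f [-1.   0.4 -0.7] gap 14.2 grip 59.2 q [-9. -8. 99. -0. 88. 60.]
37.263308176384406 640.815105939303
turn [  0.1  -0.1 -16.7] shift now [  46.3 -337.   -18.2] after turn [ 141.1 -309.5  -17.7]
```

```bash

python3 -m jog '[[0,0,0,6,-48,0,1],[0,0,0,6,-48,0,1],[0,0,0,6,-48,0,1],[0,0,0,6,-48,0,1],[0,0,0,6,-48,-5,1]]'
python3 -m jog '[[0,0,0,6,-48,-5,1],[0,0,0,6,-48,-5,1],[0,0,0,6,-34,-5,1],[0,0,-8,25,0,0,1],[0,0,-8,0,0,0,1]]'
python3 -m jog '[[0,0,0,0,0,0,1],[0,0,0,0,0,0,1],[0,0,0,0,0,0,1]]'
python3 - <<'E'
from h import *
st(); d=snap('wrist','w18.png'); t=snap('top','top4.png')
im=np.hstack([d['pixels'][:,:560],cv2.copyMakeBorder(cv2.resize(t['pixels'][170:250,160:240],(240,240),interpolation=2),0,160,0,0,0)])
cv2.imwrite('pics/m18.png',im[:,:,::-1])
E
```

```text
time: 55.6
tool_pos: [445.9, 204.6, 242.6]
tcp_rot: [180.0, 0.3, 20.6]
ft_force: [0.9, -0.3, -1.2]
finger_gap: 14.6
grip_force: 59.2
time: 56.1
tool_pos: [442.5, 341.4, 257.5]
tcp_rot: [180.0, 0.2, 37.0]
ft_force: [-0.5, 0.2, 0.3]
finger_gap: 14.1
grip_force: 59.2
time: 56.4
tool_pos: [442.4, 339.8, 259.7]
tcp_rot: [180.0, 0.1, 36.4]
ft_force: [-0.3, 0.3, 0.3]
finger_gap: 14.5
grip_force: 59.2
t 56.4 p [442.4 339.8 259.7] rpy [1.80e+02 1.00e-01 3.64e+01] f [-0.3  0.3  0.3] gap 14.5 grip 59.2 q [32.  0. 90. -0. 90. 86.]
```

View pics/m18.png

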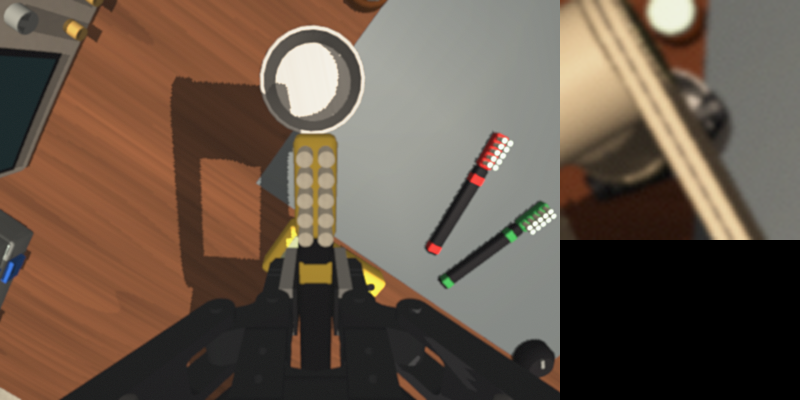

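```bash
python3 - <<'E'
from h import *
from scipy.optimize import least_squares
d=load('w18.png')
obs=np.array([(261,79),(364,79),(312,25.5),(312,132)])
ext=lambda c:np.array([proj(d,(c[0]+46*np.cos(a),c[1]+46*np.sin(a),98)) for a in np.linspace(0,6.283,73)])
def f(c):
    e=ext(c); return [e[:,0].min()-261,e[:,0].max()-364,e[:,1].min()-25.5,e[:,1].max()-132]
s=least_squares(f,[510,388],diff_step=1e-3); print(s.x.round(1),np.round(s.fun,1))
c=s.x; h=np.degrees(np.arctan2(c[1],c[0])); print(h,np.linalg.norm(c))
brush(d,'red',7,np.array((510,160))); brush(d,'green',7,np.array((490,74)))
u=c/np.linalg.norm(c)
p=u*(np.linalg.norm(c)-90); plan((p[0],p[1],300),(180,0,h))
E
```

```text
[511.3 392.3] [-0.9  0.9 -1.2  1.5]
37.49957598144376 644.4360594149438
red n 510 foot [432.3 134.5] centre [517.2 155.9] head 14.2 span 172 w 20 grasp+25 [541.4 162. ]
green n 471 foot [405.   85.2] centre [491.5  71.9] head -8.7 span 171 w 23 grasp+25 [516.2  68.1]
turn [ 0.   0.  -1.1] shift now [ -3.7   0.3 -39.6] after turn [ -3.7   0.2 -39.6]
```

```bash

python3 -m jog '[[0,8,-1.1,0,0,0,1],[0,8,0,0,0,0,1],[0,8,0,0,0,0,1],[0,8,0,0,0,0,1],[0,8,0,0,0,0,1]]'
python3 -m jog '[[0,8,0,0,0,0,1],[0,8,0,0,0,0,1],[0,8,0,0,0,0,1],[0,6,0,0,0,0,1],[0,0,0,0,0,0,1]]'
python3 -m jog '[[0,0,0,0,0,0,1],[0,0,0,0,0,0,1]]'
python3 -c "
from h import *
st(); print(T_tool(r.sense())[:3,:3].round(2))"
```

```text
time: 57.0
tool_pos: [443.2, 340.3, 261.8]
tcp_rot: [179.9, -40.4, 37.7]
ft_force: [-1.1, -0.0, -0.2]
finger_gap: 14.4
grip_force: 59.2
time: 57.5
tool_pos: [477.6, 366.4, 322.1]
tcp_rot: [179.9, -66.1, 37.7]
ft_force: [-0.7, -0.6, -0.8]
finger_gap: 14.4
grip_force: 59.4
time: 57.7
tool_pos: [476.4, 366.2, 318.8]
tcp_rot: [179.8, -65.7, 37.9]
ft_force: [-0.1, 0.1, -0.9]
finger_gap: 14.5
grip_force: 59.4
t 57.7 p [476.4 366.2 318.8] rpy [179.8 -65.7  37.9] f [-0.1  0.1 -0.9] gap 14.5 grip 59.4 q [ 26. -51. 143.  25.  25.  62.]
[[ 0.32  0.61  0.72]
 [ 0.25 -0.79  0.56]
 [ 0.91  0.   -0.41]]
```

```bash

python3 -m jog '[[0,0,0,5,0,40,1],[0,0,0,-20,0,30,1],[0,0,0,-25,0,25,1],[0,0,0,-24,0,15,1],[0,0,0,0,0,0,1]]'
python3 -m jog '[[0,0,0,0,0,0,1],[0,0,0,0,0,0,1]]'
cat >> h.py <<'E'
def cupplan(rad,z,side=0,cup=(511.3,392.3)):
    "tool-frame shift to TCP at radius rad from the base along the cup heading, height z"
    c=np.array(cup); u=c/np.linalg.norm(c); n=np.array([-u[1],u[0]]); p=u*rad+n*side
    s=r.sense(); T=T_tool(s); a=T[:3,0]; f=T[:3,3]-6*T[:3,2]-112.5*a
    plan((*p,z)); print('foot now: radial',round(f[:2]@u,1),'side',round(f[:2]@n,1),'z',round(f[2],1),'axis',[round(v,2) for v in (a[:2]@u,a[:2]@n,a[2])])
E
python3 -c "
from h import *
st(); cupplan(675,145)"
```

```text
time: 58.2
tool_pos: [520.9, 407.6, 245.9]
tcp_rot: [-179.2, -65.9, 37.8]
ft_force: [-0.1, -0.1, -1.0]
finger_gap: 14.4
grip_force: 59.4
time: 58.4
tool_pos: [522.7, 407.9, 252.0]
tcp_rot: [-179.7, -66.3, 38.1]
ft_force: [0.4, 0.1, 0.1]
finger_gap: 14.0
grip_force: 59.4
t 58.4 p [522.7 407.9 252. ] rpy [-179.7  -66.3   38.1] f [0.4 0.1 0.1] gap 14.0 grip 59.4 q [ 28. -28. 138.  65.  10.  22.]
turn [0. 0. 0.] shift now [-93.2   5.9  54. ] after turn [-93.2   5.9  54. ]
foot now: radial 612.2 side 4.8 z 151.4 axis [np.float64(0.4), np.float64(0.0), np.float64(0.92)]
```

```bash

python3 -m jog '[[0,-5,0,0,0,0,1],[0,-5,0,0,0,0,1],[0,0,0,0,0,0,1],[0,0,0,0,0,0,1]]'
python3 -c "
from h import *
st(); cupplan(688,205); print(T_tool(r.sense())[:3,:3].round(2))"
```

```text
time: 58.8
tool_pos: [519.6, 415.6, 254.7]
tcp_rot: [-178.8, -62.0, 38.6]
ft_force: [0.2, 0.6, -1.1]
finger_gap: 14.4
grip_force: 59.4
t 58.8 p [519.6 415.6 254.7] rpy [-178.8  -62.    38.6] f [ 0.2  0.6 -1.1] gap 14.4 grip 59.4 q [ 29. -28. 135.  40.  15.  46.]
turn [0. 0. 0.] shift now [-33.3  14.8  42.9] after turn [-33.3  14.8  42.9]
foot now: radial 607.1 side 12.2 z 158.2 axis [np.float64(0.47), np.float64(0.01), np.float64(0.88)]
[[ 0.37  0.64  0.68]
 [ 0.29 -0.77  0.57]
 [ 0.88 -0.01 -0.47]]
```

```bash

python3 -m jog '[[-2.2,-3,1.2,0,4,0,1],[-2.2,-3,1.2,0,5,0,1],[0,0,0,-14,6,20,1],[0,0,0,-14,0,20,1],[0,0,0,0,0,0,1]]'
python3 -m jog '[[0,0,0,0,0,0,1],[0,0,0,0,0,0,1]]'
python3 -c "
from h import *
st(); cupplan(688,134)"
```

```text
time: 59.3
tool_pos: [537.4, 418.9, 200.5]
tcp_rot: [-178.4, -57.2, 35.5]
ft_force: [0.0, -0.6, -2.1]
finger_gap: 14.5
grip_force: 59.4
time: 59.5
tool_pos: [539.2, 419.9, 207.4]
tcp_rot: [-178.6, -57.7, 35.7]
ft_force: [-0.2, 0.4, -0.4]
finger_gap: 14.5
grip_force: 59.4
t 59.5 p [539.2 419.9 207.4] rpy [-178.6  -57.7   35.7] f [-0.2  0.4 -0.4] gap 14.5 grip 59.4 q [ 31. -19. 131.  29.  12.  59.]
turn [0. 0. 0.] shift now [-59.6   5.8  43.1] after turn [-59.6   5.8  43.1]
foot now: radial 618.3 side 6.8 z 115.5 axis [np.float64(0.53), np.float64(-0.02), np.float64(0.85)]
```

```bash

python3 -m jog '[[0,0,0,0,8,0,1],[0,0,0,0,10,0,1],[0,0,0,-17,0,11,1],[0,0,0,-17,0,11,1],[0,0,0,0,0,0,1]]'
python3 -m jog '[[0,0,0,0,0,0,1],[0,0,0,0,0,0,1]]'
python3 -c "
from h import *
st(); cupplan(688,134)"
```

```text
time: 60.0
tool_pos: [548.9, 405.8, 165.8]
tcp_rot: [-178.4, -57.5, 35.5]
ft_force: [-0.7, 0.7, -0.2]
finger_gap: 14.5
grip_force: 59.4
time: 60.2
tool_pos: [550.6, 406.7, 169.7]
tcp_rot: [-178.7, -57.8, 35.8]
ft_force: [0.1, 1.1, 0.1]
finger_gap: 14.3
grip_force: 59.4
t 60.2 p [550.6 406.7 169.7] rpy [-178.7  -57.8   35.8] f [0.1 1.1 0.1] gap 14.3 grip 59.4 q [ 28. -14. 132.  59.   9.  27.]
turn [0. 0. 0.] shift now [-28.5 -12.1  22.1] after turn [-28.5 -12.1  22.1]
foot now: radial 619.4 side -10.7 z 77.8 axis [np.float64(0.53), np.float64(-0.02), np.float64(0.85)]
```

```bash

python3 -m jog '[[0,-2,0,3,0,4,1],[0,-2,0,-8,0,5,1],[0,0,0,-10,0,7,1],[0,0,0,0,0,0,1],[0,0,0,0,0,0,1]]'
python3 -m jog '[[0,0,0,0,0,0,1],[0,0,0,0,0,0,1]]'
python3 -c "
from h import *
st(); cupplan(688,134)"
```

```text
time: 60.7
tool_pos: [552.4, 409.3, 147.0]
tcp_rot: [-178.6, -54.1, 35.8]
ft_force: [0.7, 0.1, 0.5]
finger_gap: 14.4
grip_force: 59.4
time: 60.9
tool_pos: [552.6, 409.3, 147.2]
tcp_rot: [-178.7, -54.1, 35.9]
ft_force: [0.5, -0.5, 0.2]
finger_gap: 14.2
grip_force: 59.4
t 60.9 p [552.6 409.3 147.2] rpy [-178.7  -54.1   35.9] f [ 0.5 -0.5  0.2] gap 14.2 grip 59.4 q [ 28. -10. 129.  45.  11.  41.]
turn [0. 0. 0.] shift now [-10.6 -11.5   8.1] after turn [-10.6 -11.5   8.1]
foot now: radial 616.7 side -9.8 z 59.6 axis [np.float64(0.59), np.float64(-0.02), np.float64(0.81)]
```

```bash

python3 -m jog '[[0,0,0,0,0,0,0.3],[0,0,0,0,0,0,0.3],[0,0,0,0,0,0,0.3],[0,0,0,0,0,0,0.3]]'
python3 -m jog '[[0,0,0,0,0,-20,0.3],[0,0,0,0,0,-30,0.3],[0,0,0,0,0,-40,0.3],[0,0,0,10,0,-40,0.3],[0,0,0,20,0,-40,0.3]]'
python3 -m jog '[[0,-8,0,0,0,0,-1],[0,-8,0,0,0,0,-1],[0,-8,0,0,0,0,-1],[0,-8,0,0,0,0,-1],[0,-8,0,0,0,0,-1]]'
python3 -m jog '[[0,-8,0,0,0,0,-1],[0,-6,0,0,0,0,-1],[0,0,0,0,0,0,-1],[0,0,0,0,0,0,-1]]'
python3 - <<'E'
from h import *
st(); d=snap('wrist','w19.png'); brush(d,'red',7,np.array((510,160))); brush(d,'green',7,np.array((490,74)))
for z in (60,150): brush(d,'yellow',z,np.array((511,392)),150)
plan((530,155,220),(180,0,14))
t=snap('top','top5.png'); brush(t,'red',7,np.array((510,160))); s=snap('scene','scene5.png')
im=np.hstack([d['pixels'][:,:],]); 
cv2.imwrite('pics/m19.png',np.hstack([cv2.resize(im,(480,300)),cv2.resize(s['pixels'][120:260,380:530],(320,300))])[:,:,::-1])
E
```

```text
time: 61.3
tool_pos: [552.3, 409.1, 146.2]
tcp_rot: [-178.6, -54.0, 35.8]
ft_force: [0.2, 0.0, -0.1]
finger_gap: 29.9
grip_force: 0.0
time: 61.8
tool_pos: [458.2, 336.6, 265.4]
tcp_rot: [-178.6, -53.8, 35.8]
ft_force: [1.5, 1.2, 0.8]
finger_gap: 30.2
grip_force: 0.0
time: 62.3
tool_pos: [460.5, 338.1, 269.6]
tcp_rot: [-179.2, -13.9, 36.8]
ft_force: [0.0, 0.3, -0.2]
finger_gap: 85.2
grip_force: 0.0
time: 62.7
tool_pos: [460.3, 338.2, 266.5]
tcp_rot: [-179.2, -0.1, 37.0]
ft_force: [0.3, -0.3, 0.2]
finger_gap: 85.3
grip_force: 0.0
t 62.7 p [460.3 338.2 266.5] rpy [-1.792e+02 -1.000e-01  3.700e+01] f [ 0.3 -0.3  0.2] gap 85.3 grip 0.0 q [31.  2. 87.  1. 91. 84.]
red n 452 foot [432.4 134.7] centre [517.3 155.6] head 13.9 span 172 w 19 grasp+25 [541.6 161.6]
green n 340 foot [508.8  65.9] centre [596.2  61.7] head -2.8 span 65 w 20 grasp+25 [621.2  60.5]
yellow n 351 foot [493.4 369.2] centre [565.7 418.5] head 34.3 span 117 w 26 grasp+25 [586.4 432.6]
yellow n 1415 foot [392.9 303.6] centre [465.9 351.8] head 33.4 span 216 w 70 grasp+25 [486.8 365.5]
turn [-0.9  0.  23. ] shift now [-54.3 188.9  44.5] after turn [ 23.7 194.4  47.4]
red n 51 foot [434.2 141.2] centre [519.8 159.2] head 11.9 span 130 w 17 grasp+25 [544.3 164.4]
```

```bash

python3 -m jog '[[-0.9,0,7.7,-11,38,0,-1],[0,0,7.7,-6,39,0,-1],[0,0,7.6,2,39,0,-1],[0,0,0,5,39,20,-1],[0,0,0,5,36,25,-1]]'
python3 -m jog '[[0,0,0,0,0,0,-1],[0,0,0,0,0,0,-1],[0,0,0,0,0,0,-1]]'
python3 - <<'E'
from h import *
st(); d=snap('wrist','w20.png'); brush(d,'red',7,np.array((517,155)));  brush(d,'green',7,np.array((490,72)))
plan((541,162,1.5),(180,0,14))
E
```

```text
time: 63.35
tool_pos: [533.3, 156.6, 225.1]
tcp_rot: [179.9, -0.5, 14.0]
ft_force: [0.8, 0.2, -1.6]
finger_gap: 85.1
grip_force: 0.0
time: 63.65
tool_pos: [532.1, 158.8, 224.0]
tcp_rot: [180.0, -0.2, 14.0]
ft_force: [-0.9, 0.7, 0.3]
finger_gap: 85.5
grip_force: 0.0
t 63.6 p [532.1 158.8 224. ] rpy [180.   -0.2  14. ] f [-0.9  0.7  0.3] gap 85.5 grip 0.0 q [11.  1. 93. -0. 86. 87.]
red n 398 foot [429.5 137.2] centre [515.1 155.5] head 12.1 span 174 w 19 grasp+25 [539.6 160.7]
green n 463 foot [402.3  86.8] centre [488.7  72.7] head -9.3 span 173 w 20 grasp+25 [513.3  68.7]
turn [ 0.  -0.2  0.1] shift now [  8.4  -0.8 222.6] after turn [  9.2  -0.6 222.6]
```

```bash

python3 -m jog '[[0,0,1.5,8,-0.5,45,-1],[0,0,0,0,0,50,-1],[0,0,0,0,0,45,-1],[0,0,0,0,0,30,-1],[0,0,0,0,0,20,-1]]'
python3 -m jog '[[0,0,0,0,0,11,-1],[0,0,0,0,0,0,-1],[0,0,0,0,0,0,-1],[0,0,0,0,0,0,-1]]'
python3 -c "
from h import *
st();plan((539.6,161,1.5),(180,0,12.5)); d=snap('wrist','w21.png'); brush(d,'red',7,np.array((517,155)))"
```

```text
time: 64.2
tool_pos: [538.3, 161.5, 30.2]
tcp_rot: [180.0, 0.1, 12.6]
ft_force: [0.0, -1.6, -0.1]
finger_gap: 85.5
grip_force: 0.0
time: 64.6
tool_pos: [541.4, 160.9, 23.4]
tcp_rot: [179.9, -0.2, 12.5]
ft_force: [0.3, -0.3, -0.7]
finger_gap: 85.7
grip_force: 0.0
t 64.6 p [541.4 160.9  23.4] rpy [179.9  -0.2  12.5] f [ 0.3 -0.3 -0.7] gap 85.7 grip 0.0 q [ 11.  13. 102.  -0.  65.  89.]
turn [ 0.1 -0.2  0. ] shift now [-1.9 -0.5 21.9] after turn [-1.8 -0.5 21.9]
red n 1520 foot [532.  158.8] centre [617.6 177. ] head 12.0 span 70 w 22 grasp+25 [642.  182.2]
```

```bash

python3 -m jog '[[0,0,0,-2,0,12,-1],[0,0,0,0,0,9,-1],[0,0,0,0,0,0,-1],[0,0,0,0,0,0,1],[0,0,0,0,0,0,1]]' 60
python3 -m jog '[[0,0,0,0,0,0,1],[0,0,0,0,0,0,1],[0,0,0,0,0,0,1],[0,0,0,0,0,0,1],[0,0,0,0,0,0,1]]'
python3 -m jog '[[0,0,0,0,0,-10,1],[0,0,0,0,0,-40,1],[0,0,0,0,0,-50,1],[0,0,0,0,0,-50,1],[0,0,0,0,0,-50,1]]'
python3 -m jog '[[0,0,0,0,0,-50,1],[0,0,0,0,0,-40,1],[0,0,0,0,0,0,1],[0,0,0,0,0,0,1]]'
python3 -c "
from h import *
st();plan((480,372,290),(180,0,33))"
```

```text
time: 65.15
tool_pos: [538.0, 159.9, 0.3]
tcp_rot: [179.9, -0.0, 12.5]
ft_force: [0.2, -0.3, -0.1]
finger_gap: 58.8
grip_force: 0.0
time: 65.65
tool_pos: [538.5, 160.0, 0.8]
tcp_rot: [179.9, -0.1, 12.5]
ft_force: [-0.4, 0.1, 3.2]
finger_gap: 14.4
grip_force: 59.4
time: 66.15
tool_pos: [537.1, 160.0, 202.6]
tcp_rot: [179.9, -0.0, 12.5]
ft_force: [0.9, 1.2, -0.1]
finger_gap: 14.3
grip_force: 58.9
time: 66.55
tool_pos: [538.2, 160.3, 292.0]
tcp_rot: [179.9, -0.2, 12.5]
ft_force: [-0.2, 0.1, -0.9]
finger_gap: 14.4
grip_force: 58.9
t 66.5 p [538.2 160.3 292. ] rpy [179.9  -0.2  12.5] f [-0.2  0.1 -0.9] gap 14.4 grip 58.9 q [11.  0. 86. -0. 93. 89.]
turn [  0.1  -0.2 -20.5] shift now [ -11.  -219.3    1.7] after turn [  66.5 -209.2    2. ]
```

```bash

python3 -m jog '[[0,0,0,-2,-44,0,1],[0,0,0,-2,-44,0,1],[0,0,0,-2,-44,0,1],[0,0,0,-2,-44,0,1],[0,0,0,-2,-43,0,1]]'
python3 -m jog '[[0,0,-6.8,0,0,0,1],[0,0,-6.8,0,0,0,1],[0,0,-6.9,0,0,0,1],[0,8,0,0,0,0,1],[0,8,0,0,0,0,1]]'
python3 -m jog '[[0,8,0,0,0,0,1],[0,8,0,0,0,0,1],[0,8,0,0,0,0,1],[0,8,0,0,0,0,1],[0,5,0,0,0,0,1]]'
python3 -m jog '[[0,0,0,0,0,0,1],[0,0,0,0,0,0,1],[0,0,0,0,0,0,1]]'
python3 -c "
from h import *
st();cupplan(688,205,12)"
```

```text
time: 67.05
tool_pos: [478.8, 372.8, 287.3]
tcp_rot: [179.9, 0.2, 12.5]
ft_force: [0.4, 0.5, -0.1]
finger_gap: 14.2
grip_force: 58.9
time: 67.55
tool_pos: [480.4, 371.7, 285.5]
tcp_rot: [179.9, -15.9, 33.0]
ft_force: [-0.3, -0.7, 0.4]
finger_gap: 14.2
grip_force: 58.9
time: 68.05
tool_pos: [478.7, 370.7, 285.1]
tcp_rot: [179.9, -53.0, 33.1]
ft_force: [-0.0, -0.5, -0.9]
finger_gap: 14.8
grip_force: 59.0
time: 68.35
tool_pos: [481.3, 372.2, 291.6]
tcp_rot: [179.9, -53.0, 33.1]
ft_force: [0.2, 0.5, -0.5]
finger_gap: 13.9
grip_force: 59.0
t 68.3 p [481.3 372.2 291.6] rpy [179.9 -53.   33.1] f [ 0.2  0.5 -0.5] gap 13.9 grip 59.0 q [ 33. -39. 133.   0.  34.  90.]
turn [0. 0. 0.] shift now [-21.8 -16.  114.9] after turn [-21.8 -16.  114.9]
foot now: radial 536.1 side 7.9 z 205.3 axis [np.float64(0.6), np.float64(-0.05), np.float64(0.8)]
```

```bash

python3 -m jog '[[0,0,0,0,-5,30,1],[0,0,0,-5,-5,30,1],[0,0,0,-8,-6,30,1],[0,0,0,-9,0,23,1],[0,0,0,0,0,0,1]]'
python3 -m jog '[[0,0,0,0,0,0,1],[0,0,0,0,0,0,1]]'
python3 -c "
from h import *
st();cupplan(690,145,12)"
```

```text
time: 68.85
tool_pos: [536.7, 427.2, 199.9]
tcp_rot: [179.9, -52.6, 33.1]
ft_force: [-0.6, -0.9, -1.3]
finger_gap: 14.6
grip_force: 59.0
time: 69.05
tool_pos: [537.4, 427.6, 206.9]
tcp_rot: [179.9, -53.1, 33.1]
ft_force: [-0.5, 0.1, -0.5]
finger_gap: 14.5
grip_force: 59.0
t 69.0 p [537.4 427.6 206.9] rpy [179.9 -53.1  33.1] f [-0.5  0.1 -0.5] gap 14.5 grip 59.0 q [ 35. -17. 126.  -6.  17.  97.]
turn [0. 0. 0.] shift now [-47.6  -0.2  39.8] after turn [-47.6  -0.2  39.8]
foot now: radial 614.6 side 17.7 z 120.5 axis [np.float64(0.6), np.float64(-0.05), np.float64(0.8)]
```

```bash

python3 -m jog '[[0,0,0,-15,0,12,1],[0,0,0,-20,0,16,1],[0,0,0,-12,0,10,1],[0,0,0,0,0,0,1],[0,0,0,0,0,0,1]]'
python3 -m jog '[[0,0,0,0,0,0,1],[0,0,0,0,0,0,1]]'
python3 -c "
from h import *
st();cupplan(690,145,12)"
```

```text
time: 69.55
tool_pos: [538.9, 428.5, 146.2]
tcp_rot: [179.9, -53.1, 33.1]
ft_force: [0.2, 0.1, -1.3]
finger_gap: 14.1
grip_force: 59.0
time: 69.75
tool_pos: [539.1, 428.8, 146.7]
tcp_rot: [179.9, -53.2, 33.1]
ft_force: [0.6, -0.8, -0.2]
finger_gap: 14.2
grip_force: 59.0
t 69.8 p [539.1 428.8 146.7] rpy [179.9 -53.2  33.1] f [ 0.6 -0.8 -0.2] gap 14.2 grip 59.0 q [ 35. -10. 128. -12.   9. 103.]
turn [0. 0. 0.] shift now [-0.6 -0.1  2. ] after turn [-0.6 -0.1  2. ]
foot now: radial 616.8 side 17.6 z 60.2 axis [np.float64(0.6), np.float64(-0.05), np.float64(0.8)]
```

Foot is in the cup; release, back out, and go on to the green brush.

```bash

python3 -m jog '[[0,0,0,0,0,0,0.3],[0,0,0,0,0,0,0.3],[0,0,0,0,0,0,0.3],[0,0,0,0,0,0,0.3]]'
python3 -m jog '[[0,0,0,0,0,-20,0.3],[0,0,0,0,0,-30,0.3],[0,0,0,0,0,-40,0.3],[0,0,0,10,0,-40,0.3],[0,0,0,20,0,-40,0.3]]'
python3 -m jog '[[0,-8,0,0,0,0,-1],[0,-8,0,0,0,0,-1],[0,-8,0,0,0,0,-1],[0,-8,0,0,0,0,-1],[0,-8,0,0,0,0,-1]]'
python3 -m jog '[[0,-8,0,0,0,0,-1],[0,-5,0,0,0,0,-1],[0,0,0,0,0,0,-1],[0,0,0,0,0,0,-1]]'
python3 - <<'E'
from h import *
st(); d=snap('wrist','w22.png'); brush(d,'green',7,np.array((490,72)))
c=np.array((511.3,392.3)); 
for k in ('red','yellow'):
    for z in (60,120): brush(d,k,z,np.array((550,420)),110)
plan((505,70,220),(180,0,-9.5))
E
```

```text
time: 70.15
tool_pos: [538.3, 428.2, 144.2]
tcp_rot: [179.9, -53.0, 33.1]
ft_force: [-0.7, -0.3, -0.1]
finger_gap: 29.9
grip_force: 0.0
time: 70.65
tool_pos: [438.1, 363.3, 267.9]
tcp_rot: [179.9, -52.8, 33.1]
ft_force: [0.5, 1.5, 1.4]
finger_gap: 29.9
grip_force: 0.0
time: 71.15
tool_pos: [440.4, 364.9, 271.7]
tcp_rot: [179.9, -12.9, 33.0]
ft_force: [0.2, -0.1, -0.3]
finger_gap: 85.1
grip_force: 0.0
time: 71.55
tool_pos: [440.3, 364.7, 268.8]
tcp_rot: [179.9, -0.0, 33.0]
ft_force: [0.2, -0.3, 0.1]
finger_gap: 85.4
grip_force: 0.0
t 71.5 p [440.3 364.7 268.8] rpy [179.9  -0.   33. ] f [ 0.2 -0.3  0.1] gap 85.4 grip 0.0 q [35.  2. 87. -0. 91. 92.]
green n 453 foot [405.   85.2] centre [491.5  72. ] head -8.7 span 170 w 24 grasp+25 [516.2  68.2]
red n 1008 foot [488.6 398.1] centre [565.1 440.6] head 29.1 span 104 w 21 grasp+25 [586.9 452.8]
red n 1008 foot [492.2 400. ] centre [568.7 442.5] head 29.1 span 86 w 17 grasp+25 [590.6 454.6]
yellow n 281 foot [489.5 369.1] centre [566.4 410.8] head 28.5 span 120 w 23 grasp+25 [588.4 422.8]
yellow n 281 foot [493.  375.9] centre [569.9 417.7] head 28.5 span 99 w 19 grasp+25 [591.9 429.6]
turn [ 0.  -0.1 42.5] shift now [-106.   282.4   49.7] after turn [112.8 279.8  49.5]
```

```bash

python3 -m jog '[[0,0,0,-17,46,0,-1],[0,0,0,-17,46,0,-1],[0,0,0,-17,46,0,-1],[0,0,0,-17,46,10,-1],[0,0,0,-17,46,10,-1]]'
python3 -m jog '[[0,0,0,-18,46,20,-1],[0,0,8.5,0,3,10,-1],[0,0,8.5,0,3,0,-1],[0,0,8.5,0,0,0,-1],[0,0,8.5,0,0,0,-1]]'
python3 -m jog '[[0,0,8.5,0,0,0,-1],[0,0,0,0,0,0,-1],[0,0,0,0,0,0,-1]]'
python3 - <<'E'
from h import *
st(); d=snap('wrist','w23.png'); brush(d,'green',7,np.array((490,72)))
plan((513,68.5,1.5),(180,0,-9.5))
E
```

```text
time: 72.1
tool_pos: [493.8, 123.8, 251.3]
tcp_rot: [179.8, -0.3, 33.0]
ft_force: [1.0, 0.3, 0.5]
finger_gap: 85.4
grip_force: 0.0
time: 72.6
tool_pos: [505.7, 74.5, 222.2]
tcp_rot: [180.0, -0.3, -1.4]
ft_force: [1.0, 0.4, 0.2]
finger_gap: 85.3
grip_force: 0.0
time: 72.9
tool_pos: [505.9, 74.9, 222.1]
tcp_rot: [180.0, -0.2, -9.2]
ft_force: [-0.7, -0.1, -0.0]
finger_gap: 85.4
grip_force: 0.0
t 72.9 p [505.9  74.9 222.1] rpy [180.   -0.2  -9.2] f [-0.7 -0.1 -0. ] gap 85.4 grip 0.0 q [  3.  -6. 100.  -0.  86. 102.]
green n 356 foot [401.9  88.7] centre [487.8  72.1] head -10.9 span 174 w 18 grasp+25 [512.3  67.4]
turn [ 0.  -0.2  0.3] shift now [  7.3   5.1 220.5] after turn [  8.    5.1 220.5]
```

```bash

python3 -m jog '[[0,0,1.7,7.5,6,45,-1],[0,0,0,0,0,50,-1],[0,0,0,0,0,45,-1],[0,0,0,0,0,30,-1],[0,0,0,0,0,20,-1]]'
python3 -m jog '[[0,0,0,0,0,10,-1],[0,0,0,0,0,0,-1],[0,0,0,0,0,0,-1],[0,0,0,0,0,0,-1]]'
python3 -c "
from h import *
st();plan((512.3,67.4,1.5),(180,0,-11)); d=snap('wrist','w24.png'); brush(d,'green',7,np.array((517,65)))"
```

```text
time: 73.45
tool_pos: [510.6, 67.4, 28.4]
tcp_rot: [179.9, 0.1, -11.0]
ft_force: [-0.0, -0.2, -0.3]
finger_gap: 85.5
grip_force: 0.0
time: 73.85
tool_pos: [514.3, 67.5, 23.3]
tcp_rot: [180.0, -0.2, -11.2]
ft_force: [0.4, 0.4, 0.6]
finger_gap: 85.5
grip_force: 0.0
t 73.8 p [514.3  67.5  23.3] rpy [180.   -0.2 -11.2] f [0.4 0.4 0.6] gap 85.5 grip 0.0 q [  2.   7. 109.  -0.  64. 103.]
turn [ 0.  -0.2 -0.2] shift now [-2.1  0.5 21.8] after turn [-2.   0.5 21.8]
green n 1332 foot [504.4  68.5] centre [590.3  51.6] head -11.1 span 70 w 21 grasp+25 [614.8  46.8]
```

```bash

python3 -m jog '[[0,0,0,-2,0.5,12,-1],[0,0,0,0,0,9,-1],[0,0,0,0,0,0,-1],[0,0,0,0,0,0,1],[0,0,0,0,0,0,1]]' 60
python3 -m jog '[[0,0,0,0,0,0,1],[0,0,0,0,0,0,1],[0,0,0,0,0,0,1],[0,0,0,0,0,0,1],[0,0,0,0,0,0,1]]'
python3 -m jog '[[0,0,0,0,0,-10,1],[0,0,0,0,0,-40,1],[0,0,0,0,0,-50,1],[0,0,0,0,0,-50,1],[0,0,0,0,0,-50,1]]'
python3 -m jog '[[0,0,0,0,0,-50,1],[0,0,0,0,0,-40,1],[0,0,0,0,0,0,1],[0,0,0,0,0,0,1]]'
python3 -c "
from h import *
st();plan((485,366,295),(180,0,33))"
```

```text
time: 74.4
tool_pos: [510.9, 67.3, 0.5]
tcp_rot: [180.0, -0.1, -11.2]
ft_force: [-0.6, -0.4, 0.2]
finger_gap: 59.1
grip_force: 0.0
time: 74.9
tool_pos: [511.3, 67.3, 1.0]
tcp_rot: [180.0, -0.1, -11.2]
ft_force: [0.4, 0.2, 4.1]
finger_gap: 14.3
grip_force: 59.6
time: 75.4
tool_pos: [509.9, 67.5, 202.8]
tcp_rot: [180.0, -0.0, -11.2]
ft_force: [0.9, -0.1, 0.1]
finger_gap: 14.4
grip_force: 59.0
time: 75.8
tool_pos: [511.0, 67.6, 292.0]
tcp_rot: [180.0, -0.2, -11.2]
ft_force: [-0.3, -0.1, -0.8]
finger_gap: 14.0
grip_force: 59.0
t 75.8 p [511.   67.6 292. ] rpy [180.   -0.2 -11.2] f [-0.3 -0.1 -0.8] gap 14.0 grip 59.0 q [  2.  -7.  93.  -0.  93. 103.]
turn [  0.1  -0.2 -44.2] shift now [ -83.4 -287.7   -3.3] after turn [ 140.7 -264.4   -3. ]
```

```bash

python3 -m jog '[[0,0,0,-12,-41,0,1],[0,0,0,-12,-41,0,1],[0,0,0,-12,-41,0,1],[0,0,0,-12,-41,0,1],[0,0,0,-12,-41,0,1]]'
python3 -m jog '[[0,0,0,-12,-41,0,1],[0,0,0,-11,-41,0,1],[0,0,-8.5,0,0,0,1],[0,0,-8.5,0,0,0,1],[0,0,-8.5,0,0,0,1]]'
python3 -m jog '[[0,0,-8.5,0,0,0,1],[0,0,-8.5,0,0,0,1],[0,8,-1.7,0,0,0,1],[0,8,0,0,0,0,1],[0,8,0,0,0,0,1]]'
python3 -m jog '[[0,8,0,0,0,0,1],[0,8,0,0,0,0,1],[0,8,0,0,0,0,1],[0,5,0,0,0,0,1],[0,0,0,0,0,0,1]]'
python3 -m jog '[[0,0,0,0,0,0,1],[0,0,0,0,0,0,1],[0,0,0,0,0,0,1]]'
python3 -c "
from h import *
st();cupplan(697,210,-28)"
```

```text
time: 76.3
tool_pos: [490.0, 281.4, 287.7]
tcp_rot: [179.8, 0.1, -11.2]
ft_force: [1.0, -0.2, -0.7]
finger_gap: 14.2
grip_force: 59.0
time: 76.8
tool_pos: [483.5, 365.1, 287.0]
tcp_rot: [179.8, 0.3, 14.7]
ft_force: [0.1, -0.3, -0.4]
finger_gap: 14.5
grip_force: 59.1
time: 77.3
tool_pos: [484.5, 365.0, 287.5]
tcp_rot: [179.8, -24.1, 33.1]
ft_force: [-0.1, 0.7, -0.1]
finger_gap: 14.6
grip_force: 59.1
time: 77.8
tool_pos: [481.6, 363.3, 281.3]
tcp_rot: [179.7, -52.5, 33.2]
ft_force: [0.0, 0.3, -1.5]
finger_gap: 14.1
grip_force: 59.1
time: 78.1
tool_pos: [485.8, 365.7, 292.1]
tcp_rot: [179.7, -53.0, 33.2]
ft_force: [-0.1, -0.1, -0.4]
finger_gap: 14.5
grip_force: 59.1
t 78.1 p [485.8 365.7 292.1] rpy [179.7 -53.   33.2] f [-0.1 -0.1 -0.4] gap 14.5 grip 59.1 q [ 31. -40. 133.   2.  34.  87.]
turn [0. 0. 0.] shift now [-11.2  15.1 121.6] after turn [-11.2  15.1 121.6]
foot now: radial 535.8 side -0.2 z 205.8 axis [np.float64(0.6), np.float64(-0.04), np.float64(0.8)]
```

```bash

python3 -m jog '[[0,0,0,0,5,30,1],[0,0,0,-2,5,33,1],[0,0,0,-4,5,33,1],[0,0,0,-5,0,26,1],[0,0,0,0,0,0,1]]'
python3 -m jog '[[0,0,0,0,0,0,1],[0,0,0,0,0,0,1]]'
python3 -c "
from h import *
st();cupplan(697,153,-28)"
```

```text
time: 78.6
tool_pos: [569.7, 401.7, 202.6]
tcp_rot: [179.7, -52.5, 33.2]
ft_force: [-0.8, -0.1, -2.1]
finger_gap: 14.1
grip_force: 59.1
time: 78.8
tool_pos: [569.9, 402.4, 210.0]
tcp_rot: [179.7, -53.1, 33.3]
ft_force: [-0.6, -0.1, -0.1]
finger_gap: 13.9
grip_force: 59.1
t 78.8 p [569.9 402.4 210. ] rpy [179.7 -53.1  33.3] f [-0.6 -0.1 -0.1] gap 13.9 grip 59.1 q [ 30. -15. 125.   9.  17.  80.]
turn [0. 0. 0.] shift now [-45.6   0.1  34.1] after turn [-45.6   0.1  34.1]
foot now: radial 625.0 side -22.3 z 123.6 axis [np.float64(0.6), np.float64(-0.04), np.float64(0.8)]
```

```bash

python3 -m jog '[[0,0,0,-15,0,11,1],[0,0,0,-18,0,13,1],[0,0,0,-12,0,9,1],[0,0,0,0,0,0,1],[0,0,0,0,0,0,1]]'
python3 -m jog '[[0,0,0,0,0,0,1],[0,0,0,0,0,0,1]]'
python3 -c "
from h import *
st();cupplan(697,153,-28)"
```

```text
time: 79.3
tool_pos: [569.3, 401.7, 154.3]
tcp_rot: [179.7, -53.1, 33.3]
ft_force: [-0.0, 0.5, -0.6]
finger_gap: 14.6
grip_force: 59.1
time: 79.5
tool_pos: [569.7, 401.9, 154.7]
tcp_rot: [179.7, -53.2, 33.3]
ft_force: [-0.4, -0.1, -0.5]
finger_gap: 14.7
grip_force: 59.1
t 79.5 p [569.7 401.9 154.7] rpy [179.7 -53.2  33.3] f [-0.4 -0.1 -0.5] gap 14.7 grip 59.1 q [ 30. -10. 127.  15.  10.  73.]
turn [0. 0. 0.] shift now [-1.2  0.   1.3] after turn [-1.2  0.   1.3]
foot now: radial 624.6 side -22.6 z 68.3 axis [np.float64(0.6), np.float64(-0.04), np.float64(0.8)]
```

```bash

python3 -m jog '[[0,0,0,0,0,0,0.3],[0,0,0,0,0,0,0.3],[0,0,0,0,0,0,0.3],[0,0,0,0,0,0,0.3]]'
python3 -m jog '[[0,0,0,0,0,-20,0.3],[0,0,0,0,0,-30,0.3],[0,0,0,0,0,-40,0.3],[0,0,0,10,0,-40,0.3],[0,0,0,20,0,-40,0.3]]'
python3 -m jog '[[0,-8,0,0,0,0,-1],[0,-8,0,0,0,0,-1],[0,-8,0,0,0,0,-1],[0,-8,0,0,0,0,-1],[0,-8,0,0,0,0,-1]]'
python3 -m jog '[[0,-8,0,0,0,0,-1],[0,-5,0,0,0,-30,-1],[0,0,0,0,0,0,-1],[0,0,0,0,0,0,-1],[0,0,0,0,0,0,-1]]'
python3 - <<'E'
from h import *
st(); d=snap('wrist','w30.png'); s=snap('scene','scene30.png'); t=snap('top','top30.png')
a=cv2.resize(d['pixels'][0:220,200:480],(420,330)); b=cv2.resize(s['pixels'][140:270,400:530],(330,330),interpolation=2); e=cv2.resize(s['pixels'][150:310,130:450],(480,240),interpolation=2); f=cv2.resize(t['pixels'][120:270,350:480],(270,240))
im=np.vstack([np.hstack([a,b]),np.hstack([e,f])]); cv2.imwrite('pics/final.png',im[:,:,::-1])
E
```

```text
time: 79.9
tool_pos: [569.0, 401.4, 152.4]
tcp_rot: [179.7, -53.0, 33.2]
ft_force: [0.2, -0.2, -0.4]
finger_gap: 29.9
grip_force: 0.3
time: 80.4
tool_pos: [468.1, 336.4, 276.4]
tcp_rot: [179.7, -52.8, 33.2]
ft_force: [1.6, 0.9, 0.8]
finger_gap: 30.1
grip_force: 0.0
time: 80.9
tool_pos: [470.4, 337.8, 280.1]
tcp_rot: [179.8, -12.8, 33.0]
ft_force: [-0.1, -0.4, -0.4]
finger_gap: 84.9
grip_force: 0.0
time: 81.4
tool_pos: [467.4, 336.1, 307.3]
tcp_rot: [179.8, -0.0, 33.0]
ft_force: [-0.1, -0.6, 0.0]
finger_gap: 85.5
grip_force: 0.0
t 81.4 p [467.4 336.1 307.3] rpy [179.8  -0.   33. ] f [-0.1 -0.6  0. ] gap 85.5 grip 0.0 q [31.  3. 83. -0. 95. 88.]
```

View pics/final.png

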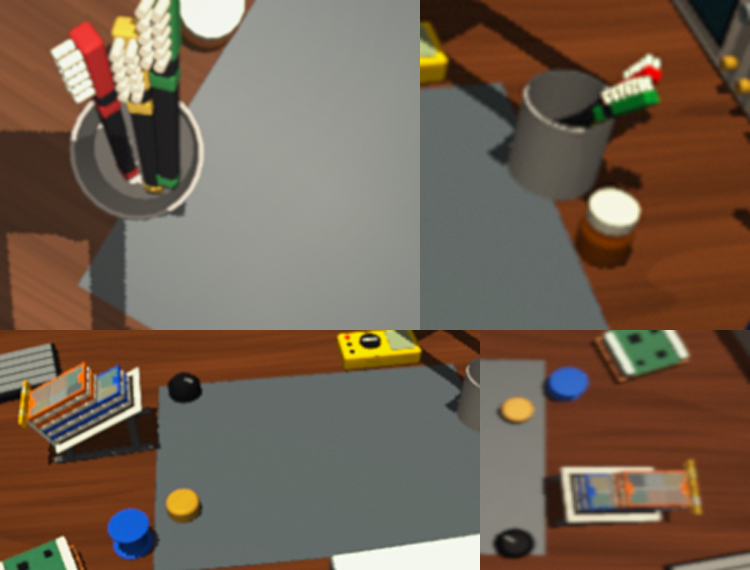

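The final picture shows all three brushes in the upright cup, heads up at its upper rim. The four cases are squarely stacked against the backstop, and the bystander objects look undisturbed.

```bash
python3 -c "
from h import *
print(r.hand_in())"
```

```text
the job is handed in; nothing more can be done
None
```

Handed in at about 81 s: the four cases are stacked on the shelf against the backstop, blue below orange, the three brushes stand heads up in the upright cup, and the tin, spool, jar, multimeter and mouse were left alone; the hand-in returned no verdict.

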